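Press an O-ring plug home with bench locking pliers and free the fitting

ROBOT

A 7-joint arm with a two-finger parallel gripper is mounted at the origin on a cart in front of the work surface, level with it; the furniture and walls round the work are solid. World frame = base frame: x ahead of the robot, y to its left, z up, the work surface at z = 0. Lengths are in m, angles in rad, forces in N, time in s.
With the tool pointing down it reaches from about 0.4 to 0.875 m from the base axis. Payload 19.3 kg.
Tool frame: the origin (TCP) lies on the centre line of the jaws, within the pads' length; the fingertips stand 8 mm ahead of it and the grasp point (between the pads) lies 11 mm behind it (bot.tip_extent is the distance from the TCP to the fingertips, in m); x points along the fingers, y is the direction in which the jaws open and shut, and the axes are right-handed (so a half turn about x gives the same grasp; the last joint's range is limited). The gripper opens to 85 mm and grips with 20 to 120 N. Pads are 22 mm wide; open, the fingers measure 114 mm over their backs; the gripper's body (76 mm by 85 mm) begins 54 mm behind the grasp point. The pads swing forward as they close: fully open they stand 13 mm farther back than shut.
Start: joints at [-1.36, 0.521, -0.036, 1.599, 0.021, 1.021, -0.113], TCP at [0.173, 0.601, 0.239] pointing down, gripper open.
Joint ranges: [-2.91, 2.91], [-0.3, 2.13], [-1.5, 1.42], [0.17, 2.43], [-1.26, 4.41], [0.16, 1.93], [-2.52, 2.52]. Speed limits (rad/s): [1.89, 1.89, 2.39, 2.39, 3.01, 3.01, 3.01].

INTERFACE

Orientations are given as [roll, pitch, yaw] about the fixed x, y, z axes, in that order (R = Rz(yaw) Ry(pitch) Rx(roll)).
In Python, from workcell import sensors, imaging, order, bot gives the robot as it stands.
- The arm moves only by the tool arm_command, never from a script. Its argument "commands" is a list of rows, each an object of numbers: "dx", "dy", "dz": the shift along the tool's x, y, z in cm; "twist": the turn about the tool's x in rad. A call has 1 to 12 rows; each row is the pose to reach, as a shift and turn from the pose measured when the call began, along the tool's axes at that moment; what a row does not reach only later rows make up. A row lasts 1/12 s, in which the tool goes at most 41.7 mm and 7.16 degrees, less where a joint would pass 70% of its speed; a pose out of reach is approached as far as the arm can. A call with a gripper value outside its range is refused whole. "grip" is the closure, from -1 (fully open) to 1 (shut), set as the call begins (left out, the last holds). The fingers move at their own pace and stop on an object; "squeeze" is the grip in N (left out, the last holds). Time passes only in rows, so rows that repeat a pose let the fingers close. It gives the time, the measured TCP pose, the force and the opening at its end, in the units of the state.
- sensors.observe(): the state, without advancing time (a new reading comes with each control period).
- imaging.grab_frame(name): name is "scene" or "top" or "wrist"; returns the picture (384x512x3 uint8, red, green, blue); there is no depth.
- imaging.camera_info(name): a dict with "fx", "fy", "cx", "cy" (pixels), "origin" and "attitude" of the camera in the world. Camera axes: x right, y down, z forward; pixel columns grow to the right and rows downward; lengths in m; the calibration is good to about 2 mm. The wrist camera is an equidistant fisheye: a pixel r from the principal point sees the ray r / f radians off the axis. A picture is of the moment at which its call begins: read the wrist's pose just before it. camera_info takes no time and is no camera call; for the wrist camera it gives the pose at the moment of the call.
- order.job_done(): hands the job in, once; it reports no verdict.
The state is a dict: "clock": time; "qpos": joint angles; "qd": joint speeds; "joint_efforts": joint torques, N m; "position": TCP position; "tool_rot": TCP orientation; "force": force on the tool from outside, world axes, zero at the start; "moment": the same for the moment, N m; "grip_width": finger opening in m.
Only numpy, scipy, OpenCV 4.12 (cv2) and the standard library are available. Lean on these libraries where they do the work, as an engineer would, in place of code of your own. Each camera call takes 0.05 s, during which the arm holds its last target.

TASK

Gently squeeze the handles of the bench-mounted locking pliers together until they snap over centre and stay shut by themselves, pressing the brass plug fully home in the fitting, and leave them locked for about two seconds so the O-ring settles. Then flick the release lever outward so that the pliers spring open, take the fitting out, and stand it upright on the round black pad. Never force either handle, and do not disturb the other things on the bench.

Things in the scene. Friction and masses are not known exactly. Their poses are not given: they have to be found in the camera images.
- rig: Grey base plate 160x124x12 mm bolted to the bench, with steel locking C-pliers lying flat on it, mid plane 52 mm up, and an aluminium nest. Origin on the bench at the pliers' jaw pivot; x runs along the pliers to the jaws (handles at -x), y from the fixed to the moving handle, z up. The jaws clamp along the line x = 78 mm, parallel to y. Nothing of it stands over 85 mm high.
- swivel (a point): Top of the post on which the pliers float, 65 mm up: the whole tool swings lightly about it by 1.6 degrees either way (some 4 mm at the handles, 5 mm at the lever), so handles and lever give and shift when touched.
- fixed_handle (a point): Centre of the grip zone of the fixed handle (-y side), 52 mm above the bench. Steel channel along x, 14 mm wide in y, 16 mm tall. A dark knurled adjusting screw (leave it alone) sits on its end and reaches to 32 mm behind this point (-x).
- moving_handle (a point): Centre of the grip zone of the moving handle (+y side), 14 mm wide, 16 mm tall. 52 mm from fixed_handle when open (66 over the outsides), 19 mm when locked (33 over). Pushed in here it runs light, then resists twice: up to 16 N as the plug moves, 9 N, then 14 N as the jaws bite; past dead centre (23 mm) it snaps to a rigid stop. Let go before that, it springs open. Load limit 30 N.
- lever_tail (a point): Middle of the flat dark tail of the release lever behind the moving handle's end: 4 mm thick in y, 15 mm tall, 52 mm above the bench, reaching 20 mm ahead of and behind this point in x. At least 15 mm behind the screw, free on both sides. When locked, pushing its inner side (toward the fixed handle's side) outward, to +y, by 10-25 mm with 2-6 N springs the pliers open; the tail jumps 40 mm out.
- release (a joint): Angle of the release lever in the moving handle, rad: 0 at rest (a spring returns it), growing to 0.35 as its tail is pushed outward (+y of the rig).
- handle: The moving handle with its release lever, as one body for the load limit of 30 N; origin at its front pivot near the jaws.
- back_handle: The rear part of the fixed handle with the adjusting screw, as one body for the same load limit of 30 N (pressing it sideways strains the swivel); origin on the swivel axis.
- fitting: Loose aluminium block 32 (x) x 36 (y) x 36 (z) mm, 0.16 kg, a 19 mm brass stub rising 17 mm from its top. Origin: centre of underside, z up. Stands in the nest, underside 34 mm above the bench, between strips beside its x faces (2 mm play, tops 42 mm above the bench), free to slide in y. Grip it across the x faces above the strips; lift straight up once the pliers are open.
- plug_face (a point): Centre of the outer face of the brass plug on the fitting's +y side, 18 mm above its underside. Plug: 18 mm flange, 4 mm thick. It starts 3.5 to 6 mm proud, held by its O-ring (12 N to move); home, the flange meets the block and this point is 22 mm from the fitting's origin along the fitting's y.
- pad: Loose round black foam pad, 107 mm diameter, 14 mm thick. Origin: centre of underside. Note: a tall perforated machine guard stands across the bench beyond the work, its front at least 120 mm behind the centres of pad and fitting and wider than both; swing the arm round on the robot's side of it.
- seal_ring: Bystander: black rubber ring, 71 mm diameter, 11 mm thick, lying flat; origin centre of underside.
- tee: Bystander: brass tee fitting, 52x22x35 mm; origin centre of underside.
- coupler: Bystander: brass coupler standing upright, 22 mm across, 60 mm tall; origin centre of underside.
There are look-alikes about, which are no part of the job. Of the things that look like the fitting, the largest one is meant.

How it is judged:
On the way, in this order (a step that is already met when the one before it is completed fails the run):
1. the pliers are locked by themselves with the plug home and nobody touching the handle, for at least one second (distance between moving_handle and fixed_handle below 0.0215 m and y of plug_face in the frame of fitting below 0.0227 m and contact force between the fingers and handle below 0.2 N), for 1 s.
2. the release lever is tipped while the pliers are still shut (value of joint release above 0.05 rad and distance between moving_handle and fixed_handle below 0.03 m).
3. the pliers have sprung open (distance between moving_handle and fixed_handle above 0.044 m), for 0.2 s.
At the end, for the whole second after the job is handed in: The fitting stands upright (within 6 degrees) and still on the pad, its centre within 35 mm of the pad's centre, its plug within 0.7 mm of home, and the pliers stand open (handle centres more than 44 mm apart) (horizontal distance between fitting and pad below 0.035 m and z of fitting in the frame of pad between 0.011 and 0.018 m and angle between fitting's own z axis and vertical below 0.1 rad and linear speed of fitting below 0.01 m/s and y of plug_face in the frame of fitting below 0.0227 m and distance between moving_handle and fixed_handle above 0.044 m); the robot touches nothing.
It fails at once if a handle, or the release lever, is loaded by more than 30 N (contact force between the fingers and handle above 30 N or contact force between the fingers and back_handle above 30 N).
It fails at once if a bystander is moved by more than 20 mm (distance of any of seal_ring, tee, coupler from where it was at the start of the episode above 0.02 m).
It also fails if it takes over 72 s, if anything falls off the work surface, if the arm or the gripper's body presses on something with over 40 N, if the wrist force passes 120 N, or if a joint passes its speed limit or range.

## Working session

There is one attempt and no reset: what is moved stays moved. The work goes in short steps, Python scripts to look and compute and a tool call to move; the robot and the scene stay as the last step left them, time stands still between calls to the robot, and variables do not carry over. Pictures are saved under pics/ and viewed, and the job is handed in when it is done.

Besides the shell and the picture viewer there is one more tool, called after "Request:" by a JSON object that holds its "fn" and its "kwargs", one argument or row to a line. arm_command: Moves the arm, as the interface text tells. Its arguments: {"type":"object","properties":{"commands":{"type":"array"},"grip":{"type":"number"},"squeeze":{"type":"number"}},"required":["commands"]}

```bash
ls; mkdir -p pics
python3 - <<'E'
from workcell import sensors, imaging, order, bot
import cv2
s=sensors.observe()
for k,v in s.items(): print(k,v)
print([a for a in dir(bot) if a[0]!='_'])
for n in("scene","top","wrist"):
    print(n,imaging.camera_info(n))
    cv2.imwrite(f"pics/{n}0.png",cv2.cvtColor(imaging.grab_frame(n),cv2.COLOR_RGB2BGR))
E
```

```text
pics
clock 0.0
qpos [-1.36017278  0.52202783 -0.036353    1.59999405  0.02123978  1.02109248
 -0.11280834]
qd [-4.68124526e-05 -1.11424839e-03 -1.08784392e-03  8.44014842e-05
 -5.64514961e-04 -2.53914652e-03 -1.61080458e-03]
joint_efforts [ 8.30592962e-04 -9.27125216e+01  1.98035404e+00 -3.69922256e+01
  1.78647588e-02  8.30108591e-03  2.20663662e-05]
position [0.17315811 0.60019883 0.23872183]
tool_rot [-1.48113891  1.56966084 -1.76193804]
force [ 0.59221506 -0.01507582 -0.89416945]
moment [0.0316802  0.01920845 0.01527063]
grip_width 0.08573275509019658
['IKError', 'tip_extent']
scene {'fx': 449.1759327047041, 'fy': 449.1759327047041, 'cx': 245.93268297409873, 'cy': 187.6645558092994, 'origin': array([-0.09625458, -0.6273496 ,  0.68294946]), 'attitude': array([-2.16130217, -0.00979266, -0.79181532])}
top {'fx': 470.44483248792756, 'fy': 470.44483248792756, 'cx': 262.57180807363403, 'cy': 188.91927648037174, 'origin': array([0.44873183, 0.01285728, 1.20873801]), 'attitude': array([-3.04670042, -0.00847902, -1.57450183])}
wrist {'fx': 297.3186396354542, 'fy': 297.3186396354542, 'cx': 254.9924962529582, 'cy': 190.7142138491896, 'origin': array([0.09354919, 0.62361498, 0.37326502]), 'attitude': array([2.81446314e+00, 1.50105554e-04, 1.28995410e+00])}
```

View pics/scene0.png

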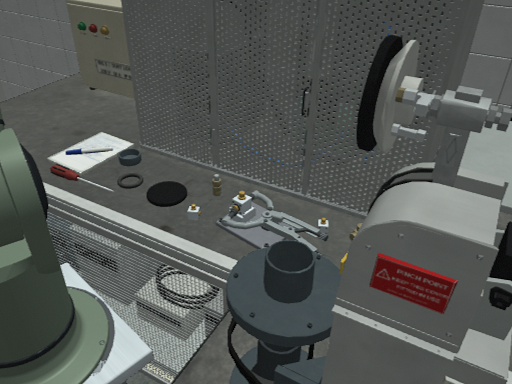

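View pics/top0.png

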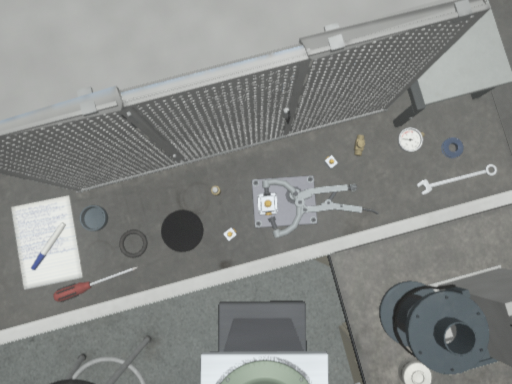

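View pics/wrist0.png

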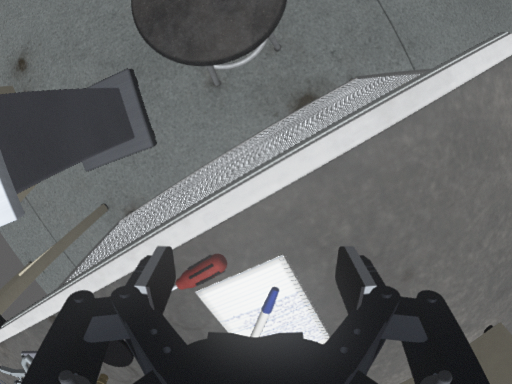

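```bash
cat > h.py <<'E'
import numpy as np, cv2
from scipy.spatial.transform import Rotation as R
from workcell import sensors, imaging, order, bot
def rot(a): return R.from_euler('xyz',a).as_matrix()
def ray(n,uv,info=None):
    c=info or imaging.camera_info(n); u,v=uv
    x=(u-c['cx'])/c['fx']; y=(v-c['cy'])/c['fy']
    if n=='wrist':
        r=np.hypot(x,y); d=np.array([np.sin(r)*x/r,np.sin(r)*y/r,np.cos(r)]) if r>0 else np.array([0,0,1.])
    else: d=np.array([x,y,1.])
    return c['origin'],rot(c['attitude'])@d
def at(n,uv,z,info=None):
    o,d=ray(n,uv,info); return o+d*(z-o[2])/d[2]
def proj(n,p,info=None):
    c=info or imaging.camera_info(n); q=rot(c['attitude']).T@(np.asarray(p)-c['origin'])
    if n=='wrist':
        r=np.hypot(q[0],q[1]); th=np.arctan2(r,q[2]); return np.array([c['cx']+c['fx']*th*q[0]/r,c['cy']+c['fy']*th*q[1]/r])
    return np.array([c['cx']+c['fx']*q[0]/q[2],c['cy']+c['fy']*q[1]/q[2]])
def crop(im,box,k,name):
    x0,y0,x1,y1=box
    cv2.imwrite(name,cv2.resize(im[y0:y1,x0:x1],None,fx=k,fy=k,interpolation=cv2.INTER_CUBIC))
def grab(n,name):
    im=cv2.cvtColor(imaging.grab_frame(n),cv2.COLOR_RGB2BGR); cv2.imwrite(name,im); return im
E
python3 - <<'E'
from h import *
t=cv2.imread('pics/top0.png'); crop(t,(240,165,390,250),5,'pics/topc.png')
s=cv2.imread('pics/scene0.png'); crop(s,(180,165,340,265),5,'pics/scenec.png')
E
```

```text
(no output)
```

View pics/topc.png

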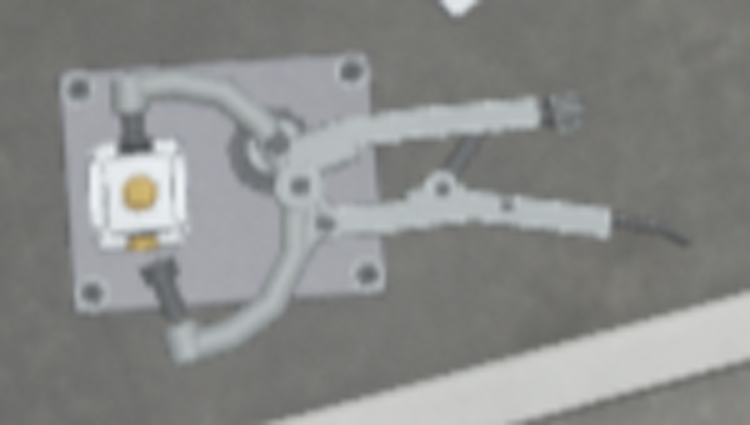

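View pics/scenec.png

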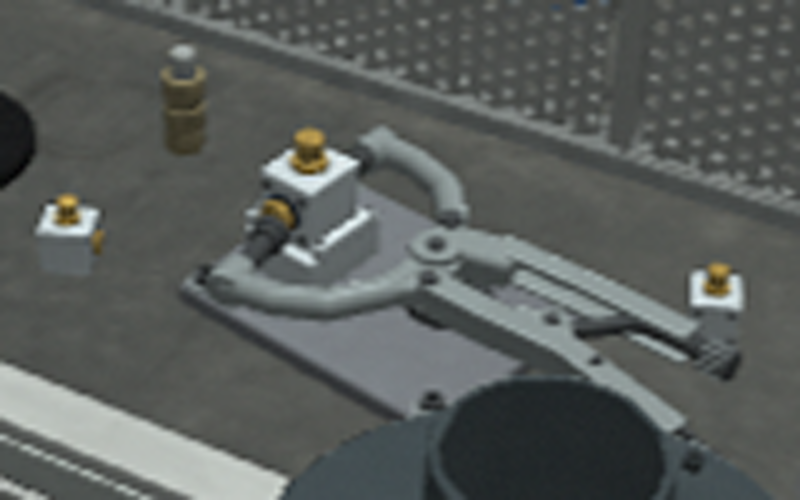

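Run:
```python
from h import *
P={'pivot':(300,186,.062),'stub':(140,193,.087),'screwend':(585,110,.054),'fixend':(538,112,.06),'fixstart':(330,160,.06),'movend':(608,222,.06),'movstart':(325,223,.06),'movrivet':(507,205,.06),'toggle':(441,187,.06),'tailend':(688,242,.056),'tailstart':(612,220,.056),'swivel?':(265,147,.065),
'c1':(78,90,.012),'c2':(350,70,.012),'c3':(367,274,.012),'c4':(92,292,.012),'plug':(145,243,.052)}
Q={}
for k,(u,v,z) in P.items():
    Q[k]=at('top',(240+u/5-.4,165+v/5-.4),z); print(k,Q[k].round(4))
x=Q['stub']-Q['pivot']; print(np.linalg.norm(x[:2]),np.degrees(np.arctan2(x[1],x[0])))
for a,b in(('c1','c2'),('c4','c3'),('c1','c4'),('c2','c3')):
    d=Q[a]-Q[b];print(np.linalg.norm(d),np.degrees(np.arctan2(d[1],d[0])))
# others in top
for n,uv,z in(('pad',(182,231),.014),('ring',(133,243),.005),('coupler',(215,190),.06),('tee',(360,145),.03),('la1',(230,234),.03),('la2',(331,161),.03)): print(n,at('top',uv,z).round(4))
```

```text
pivot [ 0.526  -0.0877  0.062 ]
stub [ 0.5212 -0.0089  0.087 ]
screwend [ 0.5637 -0.2297  0.054 ]
fixend [ 0.5622 -0.2053  0.06  ]
fixstart [ 0.5388 -0.1027  0.06  ]
movend [ 0.508  -0.2385  0.06  ]
movstart [ 0.5079 -0.0999  0.06  ]
movrivet [ 0.5165 -0.1891  0.06  ]
toggle [ 0.5254 -0.1569  0.06  ]
tailend [ 0.4982 -0.2785  0.056 ]
tailstart [ 0.5092 -0.2414  0.056 ]
swivel? [ 0.5449 -0.0705  0.065 ]
c1 [0.5789 0.0211 0.012 ]
c2 [ 0.5888 -0.1183  0.012 ]
c3 [ 0.4844 -0.1256  0.012 ]
c4 [0.4758 0.0142 0.012 ]
plug [ 0.4988 -0.012   0.052 ]
0.07886312682900848 93.48536812186036
0.13978674207857827 94.07078605201231
0.14009887163506493 93.53512448530967
0.1033676400649044 3.814060463078654
0.104676493789371 3.984767439093837
pad [0.4562 0.2062 0.014 ]
ring [0.4264 0.3314 0.005 ]
coupler [0.5557 0.1193 0.06  ]
tee [ 0.6724 -0.2458  0.03  ]
la1 [0.4482 0.0841 0.03  ]
la2 [ 0.6315 -0.1713  0.03  ]
```

Run:
```python
from h import *
T=rot(sensors.observe()['tool_rot']); print(T.round(3))
th=np.radians(93.8); ex=np.array([np.cos(th),np.sin(th),0]); ey=np.array([-np.sin(th),np.cos(th),0]); o=np.array([.526,-.0877,0])
P={'stub':(140,193,.087),'screwend':(585,110,.054),'fixend':(538,112,.06),'fixstart':(330,160,.06),'movend':(608,222,.06),'movstart':(325,223,.06),'movrivet':(507,205,.06),'toggle':(441,187,.06),'tailend':(688,242,.056),'tailstart':(612,220,.056),'swivel?':(265,147,.065)}
for k,(u,v,z) in P.items():
    d=at('top',(240+u/5-.4,165+v/5-.4),z)-o; print(k,(d@ex).round(4),(d@ey).round(4))
for uv in((90,188),(275,143),(390,108)): print('guard',at('top',uv,0))
# pedestal triangulate
o1,d1=ray('top',(460,337));o2,d2=ray('scene',(290,257))
A=np.array([d1,-d2]).T; s=np.linalg.lstsq(A,o2-o1,rcond=None)[0]; print(o1+s[0]*d1,o2+s[1]*d2)
```

```text
[[-0.     0.277  0.961]
 [-0.001  0.961 -0.277]
 [-1.    -0.001  0.   ]]
stub 0.0789 -0.0004
screwend -0.1442 -0.0282
fixend -0.1197 -0.0283
fixstart -0.0158 -0.0118
movend -0.1493 0.028
movstart -0.0109 0.0188
movrivet -0.1006 0.0162
toggle -0.069 0.0052
tailend -0.1885 0.0404
tailstart -0.1522 0.027
swivel? 0.0159 -0.02
guard [0.5674063  0.44629971 0.        ]
guard [ 0.68384741 -0.03065058  0.        ]
guard [ 0.77656394 -0.33378054  0.        ]
[ 0.2509413  -0.37118445  0.2909346 ] [ 0.24987371 -0.37009336  0.29070812]
```

Request:
{"fn": "arm_command", "kwargs": {
  "commands": [
    {"dy":-2.2,"dz":2.9,"twist":0.08},
    {"dy":-4.4,"dz":5.8,"twist":0.16},
    {"dy":-6.7,"dz":8.7,"twist":0.25},
    {"dy":-8.9,"dz":11.6,"twist":0.33},
    {"dy":-11.1,"dz":14.4,"twist":0.41},
    {"dy":-13.3,"dz":17.2,"twist":0.5},
    {"dy":-15.5,"dz":20.1,"twist":0.58},
    {"dy":-17.8,"dz":23,"twist":0.66},
    {"dy":-20,"dz":25.9,"twist":0.74},
    {"dy":-22.2,"dz":28.7,"twist":0.83},
    {"dy":-24.4,"dz":31.6,"twist":0.91},
    {"dy":-26.5,"dz":34.4,"twist":1.0}
  ],
  "grip": -1,
  "squeeze": 20
}}

```text
validation failed for argument at $.co...
```

```bash
cat > go.py <<'E'
import sys
from h import *
# usage go.py x y z [yawdeg of tool y]
s=sensors.observe();T=rot(s['tool_rot']);p=np.array(s['position'])
t=np.array(list(map(float,sys.argv[1:4]))); a=T[:,1]; ang=np.degrees(np.arctan2(a[1],a[0]))
print('clk',s['clock'],'pos',p.round(4),'yang',ang.round(2),'F',np.round(s['force'],2),'w',round(s['grip_width'],4),'xax',T[:,0].round(3))
print('dxyz cm',(T.T@(t-p)*100).round(2), 'twist',np.radians(-( (float(sys.argv[4])-ang+180)%360-180)).round(3) if len(sys.argv)>4 else '')
E
python3 go.py .537 -.197 .2 3.8
```

```text
clk 0.15 pos [0.1731 0.6003 0.2389] yang 73.91 F [ 0.37  0.45 -0.08] w 0.0856 xax [-0.    -0.001 -1.   ]
dxyz cm [  3.95 -66.52  57.06] twist 1.224
```

Request:
{"fn": "arm_command", "kwargs": {
  "commands": [
    {"dx":0.0,"dy":-2.2,"dz":2.9,"twist":0.08},
    {"dx":0.0,"dy":-4.4,"dz":5.8,"twist":0.16},
    {"dx":0.0,"dy":-6.7,"dz":8.7,"twist":0.25},
    {"dx":0.0,"dy":-8.9,"dz":11.6,"twist":0.33},
    {"dx":0.0,"dy":-11.1,"dz":14.4,"twist":0.41},
    {"dx":0.0,"dy":-13.3,"dz":17.2,"twist":0.5},
    {"dx":0.0,"dy":-15.5,"dz":20.1,"twist":0.58},
    {"dx":0.0,"dy":-17.8,"dz":23.0,"twist":0.66},
    {"dx":0.0,"dy":-20.0,"dz":25.9,"twist":0.74},
    {"dx":0.0,"dy":-22.2,"dz":28.7,"twist":0.83},
    {"dx":0.0,"dy":-24.4,"dz":31.6,"twist":0.91},
    {"dx":0.0,"dy":-26.5,"dz":34.4,"twist":1.0}
  ],
  "grip": -1,
  "squeeze": 20
}}

```text
clock: 1.15
position: [0.431, 0.2486, 0.2392]
tool_rot: [-0.483, 1.57, -1.768]
force: [0.8, 1.2, 0.5]
grip_width: 0.0852
```

```bash
python3 go.py .537 -.197 .2 3.8
```

```text
clk 1.15 pos [0.431  0.2486 0.2392] yang 16.39 F [0.8  1.2  0.47] w 0.0852 xax [-0.    -0.001 -1.   ]
dxyz cm [ 3.95 -2.4  45.73] twist 0.22
```

Request:
{"fn": "arm_command", "kwargs": {
  "commands": [
    {"dx":0.3,"dy":-0.2,"dz":3.8,"twist":0.02},
    {"dx":0.6,"dy":-0.4,"dz":7.6,"twist":0.04},
    {"dx":0.9,"dy":-0.6,"dz":11.4,"twist":0.06},
    {"dx":1.2,"dy":-0.8,"dz":15.2,"twist":0.08},
    {"dx":1.5,"dy":-1.0,"dz":19.0,"twist":0.1},
    {"dx":1.8,"dy":-1.2,"dz":22.8,"twist":0.12},
    {"dx":2.1,"dy":-1.4,"dz":26.6,"twist":0.14},
    {"dx":2.4,"dy":-1.6,"dz":30.4,"twist":0.16},
    {"dx":2.7,"dy":-1.8,"dz":34.2,"twist":0.18},
    {"dx":3.0,"dy":-2.0,"dz":38.0,"twist":0.2},
    {"dx":3.5,"dy":-2.2,"dz":42.0,"twist":0.22},
    {"dx":4.0,"dy":-2.4,"dz":45.7,"twist":0.22}
  ]
}}

```text
clock: 2.15
position: [0.537, -0.1989, 0.1993]
tool_rot: [-0.06, 1.57, -1.566]
force: [0.1, 0.7, -0.6]
grip_width: 0.0852
```

```bash
python3 go.py .537 -.197 .2 3.8; python3 -c "
from h import *
print(imaging.camera_info('wrist'))
im=grab('wrist','pics/w1.png');crop(im,(100,100,420,340),2.5,'pics/w1c.png')
crop(grab('scene','pics/s1.png'),(180,100,440,295),3,'pics/s1c.png')"
```

```text
clk 2.15 pos [ 0.537  -0.1989  0.1993] yang 3.71 F [ 0.1   0.67 -0.61] w 0.0852 xax [ 0.    -0.001 -1.   ]
dxyz cm [-0.07  0.01 -0.19] twist -0.002
{'fx': 297.3186396354542, 'fy': 297.3186396354542, 'cx': 254.9924962529582, 'cy': 190.7142138491896, 'origin': array([ 0.53152674, -0.11592424,  0.33367836]), 'attitude': array([ 2.81465427e+00, -3.88666513e-04,  6.46008234e-02])}
```

View pics/w1.png

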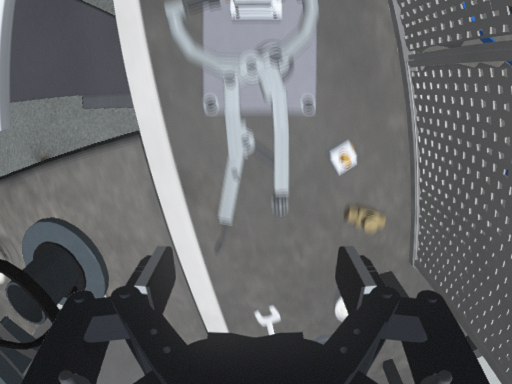

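View pics/s1.png

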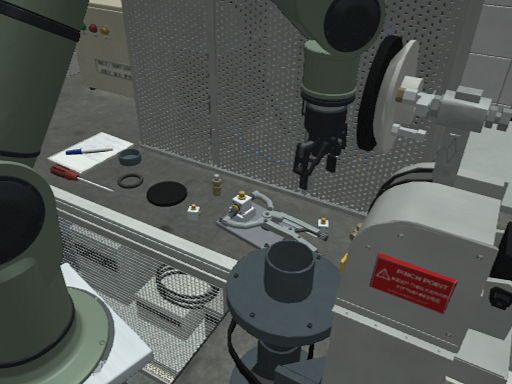

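```bash
python3 -c "
from h import *
im=grab('wrist','pics/w2.png');crop(im,(190,60,310,260),4,'pics/w2c.png'); print(imaging.camera_info('wrist'))
c=imaging.camera_info('top');crop(grab('top','pics/t2.png'),(240,165,390,250),5,'pics/t2c.png')"
```

```text
{'fx': 297.3186396354542, 'fy': 297.3186396354542, 'cx': 254.9924962529582, 'cy': 190.7142138491896, 'origin': array([ 0.53120635, -0.1165573 ,  0.33315733]), 'attitude': array([2.81384349e+00, 9.22041212e-04, 6.16849563e-02])}
```

View pics/w2c.png

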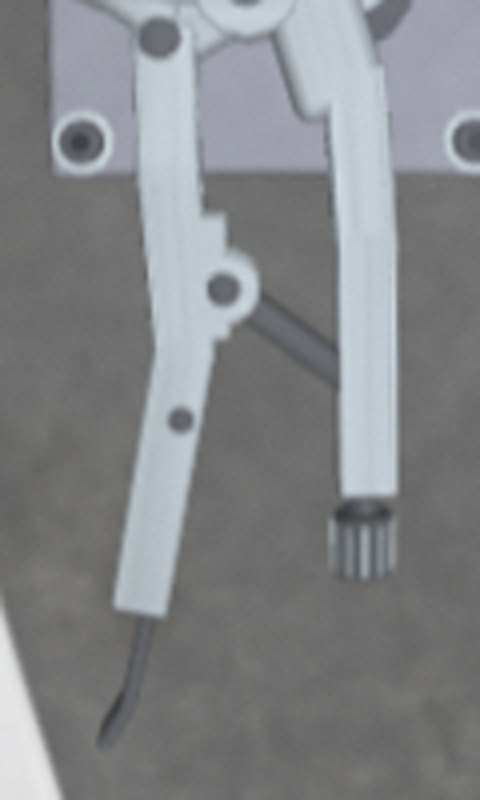

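Run:
```python
from h import *
th=np.radians(93.8); ex=np.array([np.cos(th),np.sin(th),0]); ey=np.array([-np.sin(th),np.cos(th),0]); o=np.array([.526,-.0877,0])
P=dict(pivot=(245,0,.062),hole1=(82,141,.014),hole2=(473,141,.014),rivetF=(160,38,.06),toggle=(223,290,.06),rivet=(180,420,.06),
movEndOut=(113,608,.06),movEndIn=(166,615,.06),movKneeOut=(155,345,.06),movKneeIn=(214,350,.06),fixEndOut=(397,496,.06),fixEndIn=(343,496,.06),
screwEndL=(330,576,.052),screwEndR=(396,576,.052),tailEnd=(105,745,.0595),tailmid=(133,690,.0595),tailStart=(148,618,.0595), fix_out_mid=(398,380,.06),mov_out_mid=(135,480,.06))
for k,(u,v,z) in P.items():
    w=at('wrist',(190+u/4-.375,60+v/4-.375),z);d=w-o; print(k,w.round(4),'rig',(d@ex*1e3).round(1),(d@ey*1e3).round(1))
```

```text
pivot [ 0.5253 -0.0838  0.062 ] rig 4.0 0.4
hole1 [ 0.4834 -0.1183  0.014 ] rig -27.7 44.6
hole2 [ 0.5872 -0.1113  0.014 ] rig -27.6 -59.5
rivetF [ 0.5067 -0.0933  0.06  ] rig -4.3 19.6
toggle [ 0.5244 -0.1507  0.06  ] rig -62.8 5.8
rivet [ 0.516  -0.1823  0.06  ] rig -93.7 16.3
movEndOut [ 0.5012 -0.2315  0.06  ] rig -141.9 34.3
movEndIn [ 0.5146 -0.2325  0.06  ] rig -143.7 21.0
movKneeOut [ 0.5093 -0.1646  0.06  ] rig -75.6 21.8
movKneeIn [ 0.5231 -0.165   0.06  ] rig -76.9 8.0
fixEndOut [ 0.5692 -0.1977  0.06  ] rig -112.7 -35.8
fixEndIn [ 0.5561 -0.1986  0.06  ] rig -112.6 -22.7
screwEndL [ 0.5553 -0.2225  0.052 ] rig -136.4 -20.3
screwEndR [ 0.5722 -0.2214  0.052 ] rig -136.5 -37.2
tailEnd [ 0.4996 -0.2714  0.0595] rig -181.5 38.5
tailmid [ 0.5067 -0.2544  0.0595] rig -165.1 30.3
tailStart [ 0.5101 -0.2339  0.0595] rig -144.8 25.6
fix_out_mid [ 0.5667 -0.1692  0.06  ] rig -84.0 -35.2
mov_out_mid [ 0.5058 -0.1978  0.06  ] rig -108.5 27.4
```

View pics/t2c.png

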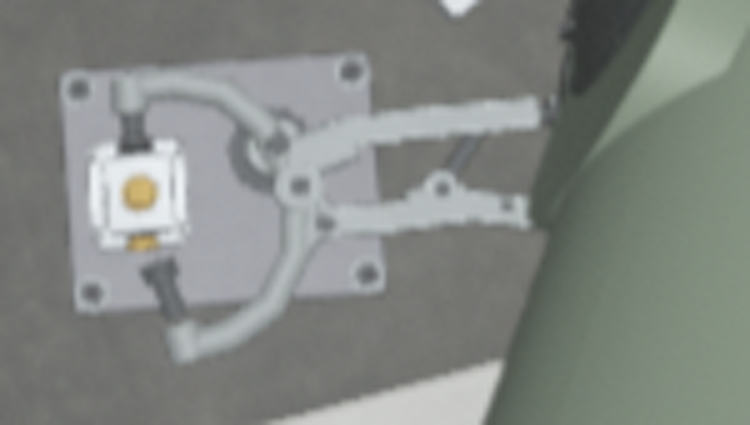

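Run:
```python
from h import *
print('c3',at('scene',(180+432/5-.4,165+400/5-.4),.012),'c4',at('scene',(180+203/5-.4,165+272/5-.4),.012))
print('pivot',at('scene',(180+434/5-.4,165+244/5-.4),.062),'rivF',at('scene',(180+430/5-.4,165+278/5-.4),.06),'toggle',at('scene',(180+553/5-.4,165+319/5-.4),.06),'riv',at('scene',(180+596/5-.4,165+360/5-.4),.06))
print('stub',at('scene',(180+311/5-.4,165+132/5-.4),.087))
```

```text
c3 [ 0.488734   -0.12272394  0.012     ] c4 [0.4789501  0.01908066 0.012     ]
pivot [ 0.52540547 -0.08800452  0.062     ] rivF [ 0.50743114 -0.10211094  0.06      ] toggle [ 0.52438    -0.15990468  0.06      ] riv [ 0.51608928 -0.19086314  0.06      ]
stub [ 0.52359195 -0.00992291  0.087     ]
```

Run:
```python
from h import *
im=cv2.imread('pics/s1.png')
s=sensors.observe();T=rot(s['tool_rot']);p=np.array(s['position'])
for yy in(-.0427,.0427):
  for zz in (-.011,.011):
    for dx in (-.005,):
      u=proj('scene',p+T@np.array([dx,yy,zz])); print(u); cv2.circle(im,tuple(int(round(a)) for a in u),1,(0,0,255),-1)
crop(im,(270,90,380,200),7,'pics/s1t.png')
```

```text
[296.2882791  184.44042608]
[305.6683532  188.65770961]
[320.53005059 167.45758948]
[329.67199765 171.20463871]
```

View pics/s1t.png

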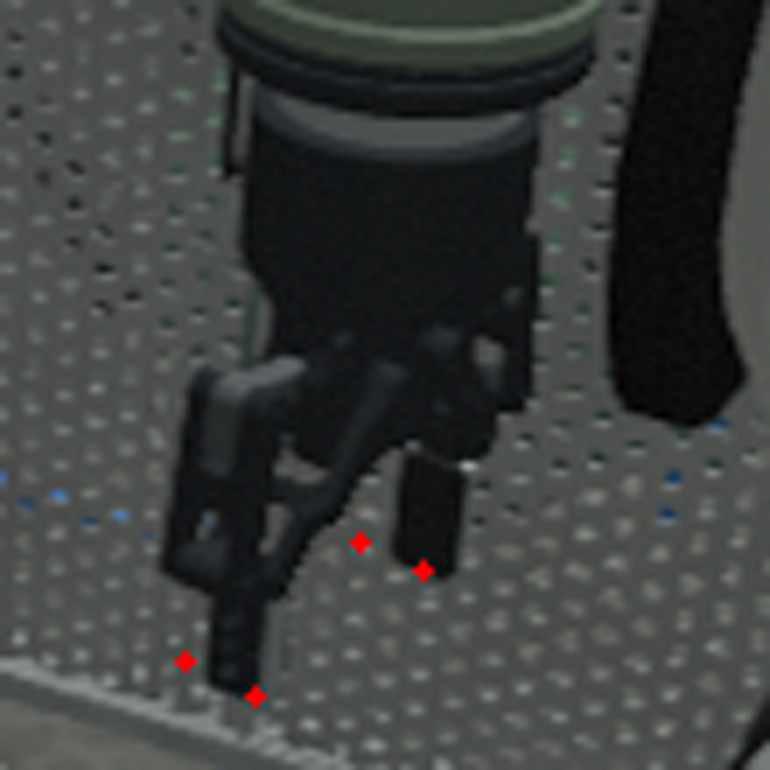

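```bash
python3 go.py .5363 -.1883 .11 3.8
```

```text
clk 2.35 pos [ 0.5365 -0.1975  0.199 ] yang 3.67 F [-0.23  1.41 -0.11] w 0.0854 xax [-0.001 -0.001 -1.   ]
dxyz cm [ 8.9   0.05 -0.93] twist -0.002
```

Request:
{"fn": "arm_command", "kwargs": {
  "commands": [
    {"dx":1.5,"dy":0.0,"dz":-0.9,"twist":0.0},
    {"dx":4.5,"dy":0.0,"dz":-0.9,"twist":0.0},
    {"dx":7.0,"dy":0.0,"dz":-0.9,"twist":0.0},
    {"dx":8.5,"dy":0.0,"dz":-0.9,"twist":0.0},
    {"dx":8.9,"dy":0.0,"dz":-0.9,"twist":0.0}
  ]
}}

```text
clock: 2.77
position: [0.5348, -0.1866, 0.1078]
tool_rot: [-1.788, 1.566, 2.99]
force: [0.1, -0.4, -0.6]
grip_width: 0.0851
```

```bash
python3 -c "
from h import *
print(imaging.camera_info('wrist'))
grab('wrist','pics/w3.png')
crop(grab('scene','pics/s3.png'),(230,150,360,260),6,'pics/s3c.png')"; python3 go.py .5363 -.1883 .034 3.8
```

```text
{'fx': 297.3186396354542, 'fy': 297.3186396354542, 'cx': 254.9924962529582, 'cy': 190.7142138491896, 'origin': array([ 0.52975999, -0.10383668,  0.24236285]), 'attitude': array([2.81636626, 0.00381365, 0.06616645])}
clk 2.8667 pos [ 0.5357 -0.1876  0.1098] yang 3.74 F [ 1.04 -0.29  0.16] w 0.0856 xax [-0.002 -0.    -1.   ]
dxyz cm [7.58 0.07 0.08] twist -0.001
```

View pics/w3.png

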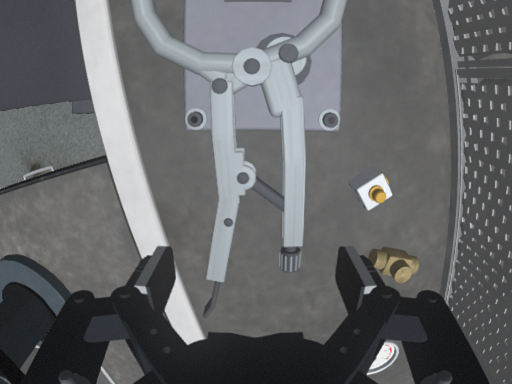

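View pics/s3c.png

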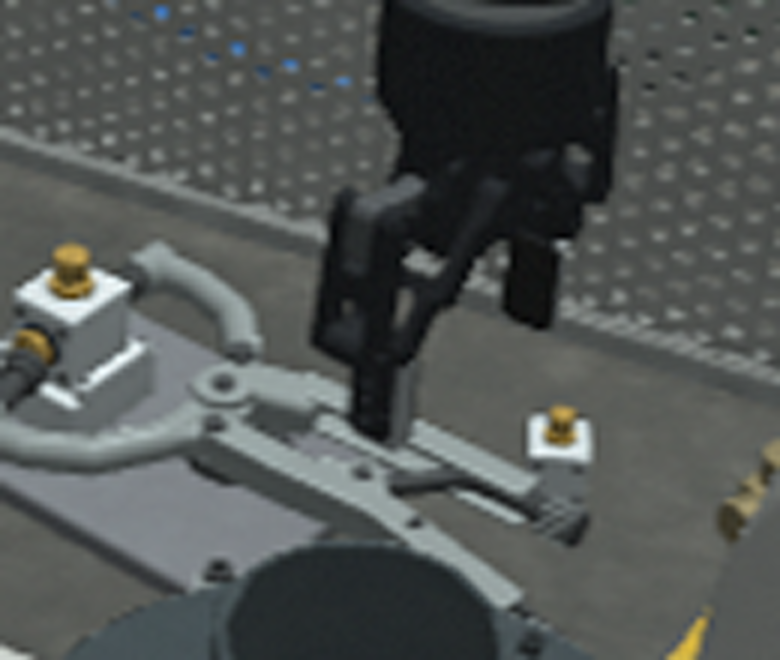

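Run:
```python
from h import *
c={'fx': 297.3186396354542, 'fy': 297.3186396354542, 'cx': 254.9924962529582, 'cy': 190.7142138491896, 'origin': np.array([ 0.52975999, -0.10383668,  0.24236285]), 'attitude': np.array([2.81636626, 0.00381365, 0.06616645])}
th=np.radians(93.8); ex=np.array([np.cos(th),np.sin(th),0]); ey=np.array([-np.sin(th),np.cos(th),0]); o=np.array([.526,-.0877,0])
P=dict(pivot=(252,66,.062),swiv=(288,52,.067),rivetF=(220,86,.06),toggle=(243,178,.06),rivet=(228,222.5,.06),fixEndOut=(303,247,.06),fixEndIn=(282.5,247,.06),screwL=(280,271,.052),screwR=(300,271,.052),movEndOut=(207,278,.06),movEndIn=(226,282,.06),tailEnd=(206,317,.0595),hole1=(195.5,120,.014),hole2=(330,120,.014))
for k,(u,v,z) in P.items():
    w=at('wrist',(u,v),z,c);d=w-o; print(k,w.round(4),'rig',(d@ex*1e3).round(1),(d@ey*1e3).round(1))
```

```text
pivot [ 0.5262 -0.087   0.062 ] rig 0.7 -0.2
swiv [ 0.5464 -0.0774  0.067 ] rig 8.9 -21.0
rivetF [ 0.5076 -0.1001  0.06  ] rig -11.1 19.1
toggle [ 0.5249 -0.1572  0.06  ] rig -69.3 5.7
rivet [ 0.5164 -0.1891  0.06  ] rig -100.6 16.3
fixEndOut [ 0.5698 -0.2048  0.06  ] rig -119.8 -35.9
fixEndIn [ 0.5552 -0.2056  0.06  ] rig -119.5 -21.3
screwL [ 0.5567 -0.2314  0.052 ] rig -145.4 -21.1
screwR [ 0.5722 -0.2307  0.052 ] rig -145.8 -36.6
movEndOut [ 0.5018 -0.2366  0.06  ] rig -147.0 34.0
movEndIn [ 0.5162 -0.239   0.06  ] rig -150.3 19.8
tailEnd [ 0.5    -0.278   0.0595] rig -188.1 38.5
hole1 [ 0.4842 -0.1262  0.014 ] rig -35.6 44.3
hole2 [ 0.5884 -0.1188  0.014 ] rig -35.2 -60.2
```

Run:
```python
from h import *
s=sensors.observe();T=rot(s['tool_rot']);p=np.array(s['position']);print(s['clock'],p)
im=grab('scene','pics/s4.png'); w=grab('wrist','pics/w4.png'); s=sensors.observe(); print(s['clock'],s['position'])
for yy in(-.0427,.0427):
  for zz in (-.011,.011):
      u=proj('scene',p+T@np.array([-.005,yy,zz])); print(u); im[int(round(u[1])),int(round(u[0]))]=(0,0,255)
crop(im,(270,160,350,230),9,'pics/s4t.png')
```

```text
2.8667 [ 0.53567488 -0.18755086  0.10981441]
2.9667 [ 0.53640743 -0.1882493   0.11107565]
[289.1766175  218.77065239]
[297.90878131 223.18000802]
[312.40711178 200.8616521 ]
[320.93678585 204.80538403]
```

View pics/s4t.png

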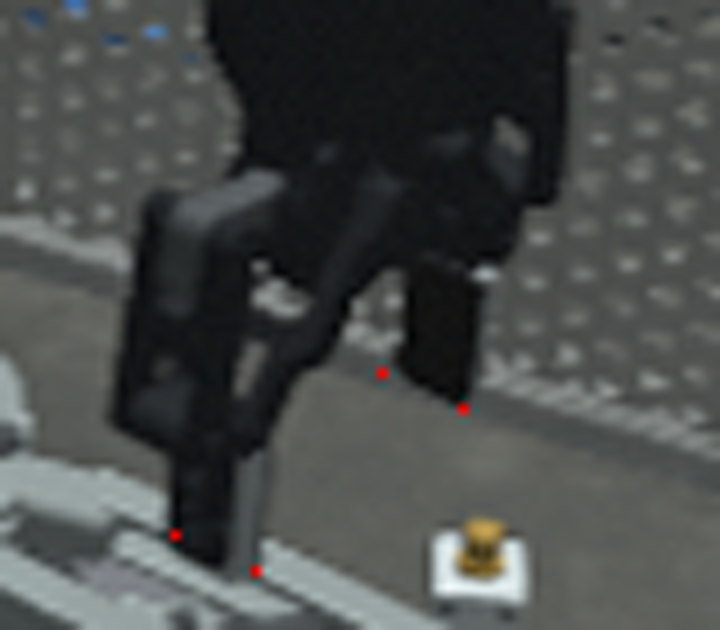

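View pics/w4.png

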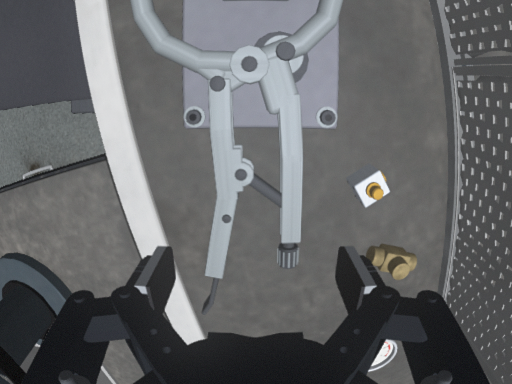

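```bash
python3 go.py .5367 -.1953 .036 3.8
```

```text
clk 2.9667 pos [ 0.5364 -0.1882  0.1111] yang 3.71 F [ 1.19 -0.02  1.43] w 0.0854 xax [ 0.    -0.001 -1.   ]
dxyz cm [ 7.51 -0.02  0.7 ] twist -0.002
```

Request:
{"fn": "arm_command", "kwargs": {
  "commands": [
    {"dx":0.3,"dy":0.0,"dz":0.4,"twist":0.0},
    {"dx":1.2,"dy":0.0,"dz":0.7,"twist":0.0},
    {"dx":2.4,"dy":0.0,"dz":0.7,"twist":0.0},
    {"dx":3.6,"dy":0.0,"dz":0.7,"twist":0.0},
    {"dx":4.8,"dy":0.0,"dz":0.7,"twist":0.0},
    {"dx":6.0,"dy":0.0,"dz":0.7,"twist":0.0},
    {"dx":6.9,"dy":0.0,"dz":0.7,"twist":0.0},
    {"dx":7.4,"dy":0.0,"dz":0.7,"twist":0.0},
    {"dx":7.5,"dy":0.0,"dz":0.7,"twist":0.0},
    {"dx":7.5,"dy":0.0,"dz":0.7,"twist":0.0}
  ]
}}

```text
clock: 3.8
position: [0.5368, -0.1954, 0.0358]
tool_rot: [-0.405, 1.57, -1.911]
force: [0.3, 0.7, 0.9]
grip_width: 0.0851
```

```bash
python3 -c "
from h import *
grab('wrist','pics/w5.png')
crop(grab('scene','pics/s5.png'),(230,150,360,260),6,'pics/s5c.png')"; python3 go.py .5367 -.1953 .036 3.8
```

```text
clk 3.9 pos [ 0.5371 -0.1954  0.0365] yang 3.71 F [1.13 0.11 0.47] w 0.0857 xax [ 0.001 -0.001 -1.   ]
dxyz cm [ 0.05 -0.04 -0.01] twist -0.002
```

View pics/w5.png

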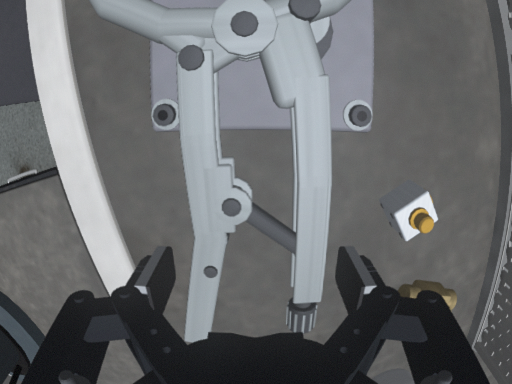

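View pics/s5c.png

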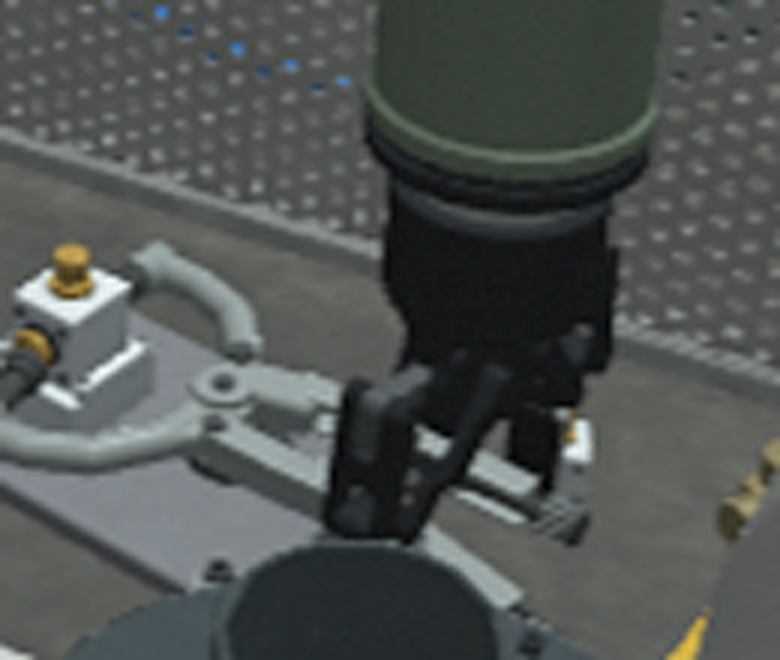

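Request:
{"fn": "arm_command", "kwargs": {
  "commands": [
    {"dx":0.0,"dy":0.0,"dz":0.0,"twist":0.0},
    {"dx":0.0,"dy":0.0,"dz":0.0,"twist":0.0},
    {"dx":0.0,"dy":0.0,"dz":0.0,"twist":0.0},
    {"dx":0.0,"dy":0.0,"dz":0.0,"twist":0.0}
  ],
  "grip": -0.58,
  "squeeze": 20
}}

```text
clock: 4.23
position: [0.5373, -0.1954, 0.0367]
tool_rot: [0.774, 1.569, -0.732]
force: [0.8, 0.3, 0.3]
grip_width: 0.0675
```

```bash
python3 go.py .5367 -.1953 .036 3.8;  python3 -c "
from h import *
grab('wrist','pics/w6.png')"
```

```text
clk 4.2333 pos [ 0.5373 -0.1954  0.0367] yang 3.72 F [0.83 0.31 0.28] w 0.0675 xax [ 0.001 -0.001 -1.   ]
dxyz cm [ 0.07 -0.06 -0.02] twist -0.001
```

View pics/w6.png

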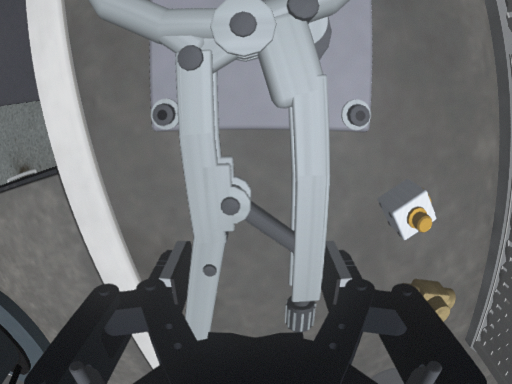

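Request:
{"fn": "arm_command", "kwargs": {
  "commands": [
    {"dx":0.0,"dy":0.05,"dz":0.0,"twist":0.0},
    {"dx":0.0,"dy":0.05,"dz":0.0,"twist":0.0},
    {"dx":0.0,"dy":0.05,"dz":0.0,"twist":0.0}
  ],
  "grip": -0.48
}}

```text
clock: 4.53
position: [0.5376, -0.1952, 0.0367]
tool_rot: [0.681, 1.57, -0.825]
force: [-1.5, 1.4, 2.8]
grip_width: 0.0635
```

Request:
{"fn": "arm_command", "kwargs": {
  "commands": [
    {"dx":0.0,"dy":0.1,"dz":0.0,"twist":0.0},
    {"dx":0.0,"dy":0.2,"dz":0.0,"twist":0.0},
    {"dx":0.0,"dy":0.2,"dz":0.0,"twist":0.0}
  ],
  "grip": -0.38
}}

```text
clock: 4.78
position: [0.5397, -0.1951, 0.0367]
tool_rot: [0.656, 1.57, -0.85]
force: [0.1, 1.2, 2.3]
grip_width: 0.0592
```

Request:
{"fn": "arm_command", "kwargs": {
  "commands": [
    {"dx":0.0,"dy":0.1,"dz":0.0,"twist":0.0},
    {"dx":0.0,"dy":0.2,"dz":0.0,"twist":0.0},
    {"dx":0.0,"dy":0.2,"dz":0.0,"twist":0.0}
  ],
  "grip": -0.28
}}

```text
clock: 5.03
position: [0.5417, -0.195, 0.0369]
tool_rot: [0.66, 1.57, -0.846]
force: [-3.0, 2.4, 8.8]
grip_width: 0.0547
```

Request:
{"fn": "arm_command", "kwargs": {
  "commands": [
    {"dx":0.0,"dy":0.1,"dz":0.0,"twist":0.0},
    {"dx":0.0,"dy":0.2,"dz":0.0,"twist":0.0},
    {"dx":0.0,"dy":0.2,"dz":0.0,"twist":0.0}
  ],
  "grip": -0.18
}}

```text
clock: 5.28
position: [0.5438, -0.1946, 0.0372]
tool_rot: [1.003, 1.57, -0.502]
force: [-3.3, 3.0, 11.4]
grip_width: 0.0506
```

```bash
python3 go.py .5367 -.1953 .036 3.8;  python3 -c "
from h import *
grab('wrist','pics/w7.png')"
```

```text
clk 5.2833 pos [ 0.5438 -0.1946  0.0372] yang 3.73 F [-3.27  2.97 11.36] w 0.0506 xax [ 0.001 -0.    -1.   ]
dxyz cm [ 0.12 -0.71  0.02] twist -0.001
```

View pics/w7.png

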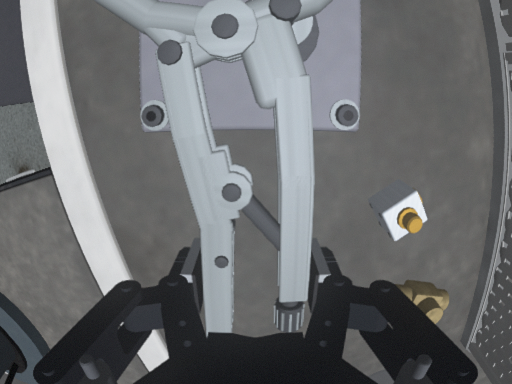

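Request:
{"fn": "arm_command", "kwargs": {
  "commands": [
    {"dx":-0.1,"dy":0.05,"dz":0.0,"twist":0.0},
    {"dx":-0.2,"dy":0.1,"dz":0.0,"twist":0.0},
    {"dx":-0.2,"dy":0.15,"dz":0.0,"twist":0.0}
  ],
  "grip": -0.09
}}

```text
clock: 5.58
position: [0.5449, -0.1944, 0.0389]
tool_rot: [-0.812, 1.571, -2.317]
force: [-0.9, 0.7, -3.4]
grip_width: 0.047
```

```bash
python3 go.py .5367 -.1953 .036 3.8
```

```text
clk 5.5833 pos [ 0.5449 -0.1944  0.0389] yang 3.74 F [-0.86  0.71 -3.43] w 0.047 xax [-0. -0. -1.]
dxyz cm [ 0.29 -0.82  0.04] twist -0.001
```

Request:
{"fn": "arm_command", "kwargs": {
  "commands": [
    {"dx":0.0,"dy":0.1,"dz":0.0,"twist":0.0},
    {"dx":0.0,"dy":0.2,"dz":0.0,"twist":0.0},
    {"dx":0.0,"dy":0.2,"dz":0.0,"twist":0.0}
  ],
  "grip": 0.0
}}

```text
clock: 5.83
position: [0.547, -0.1943, 0.039]
tool_rot: [-0.937, 1.571, -2.443]
force: [-0.2, 1.8, 5.1]
grip_width: 0.0427
```

Request:
{"fn": "arm_command", "kwargs": {
  "commands": [
    {"dx":-0.03,"dy":0.05,"dz":0.0,"twist":0.0},
    {"dx":-0.03,"dy":0.1,"dz":0.0,"twist":0.0},
    {"dx":-0.03,"dy":0.1,"dz":0.0,"twist":0.0}
  ],
  "grip": 0.06
}}

```text
clock: 6.08
position: [0.548, -0.1943, 0.0392]
tool_rot: [-0.88, 1.57, -2.386]
force: [0.0, 1.8, 1.3]
grip_width: 0.0405
```

```bash
python3 go.py .5367 -.1953 .036 3.8;  python3 -c "
from h import *
grab('wrist','pics/w8.png')"
```

```text
clk 6.0833 pos [ 0.548  -0.1943  0.0392] yang 3.74 F [0.04 1.79 1.34] w 0.0405 xax [-0. -0. -1.]
dxyz cm [ 0.32 -1.13  0.03] twist -0.001
```

View pics/w8.png

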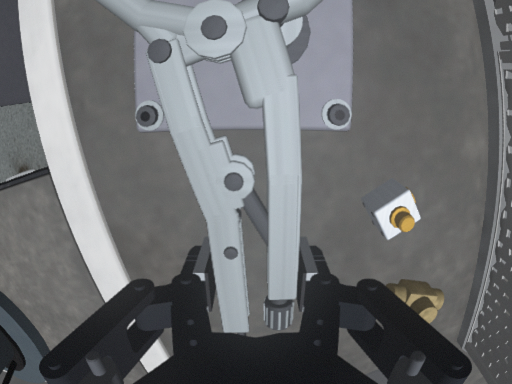

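Request:
{"fn": "arm_command", "kwargs": {
  "commands": [
    {"dx":-0.03,"dy":0.05,"dz":0.0,"twist":0.0},
    {"dx":-0.03,"dy":0.1,"dz":0.0,"twist":0.0},
    {"dx":-0.03,"dy":0.1,"dz":0.0,"twist":0.0}
  ],
  "grip": 0.12
}}

```text
clock: 6.38
position: [0.549, -0.1944, 0.0395]
tool_rot: [-0.761, 1.57, -2.266]
force: [-0.4, -1.0, 0.1]
grip_width: 0.0378
```

Request:
{"fn": "arm_command", "kwargs": {
  "commands": [
    {"dx":-0.03,"dy":0.05,"dz":0.0,"twist":0.0},
    {"dx":-0.03,"dy":0.08,"dz":0.0,"twist":0.0},
    {"dx":-0.03,"dy":0.08,"dz":0.0,"twist":0.0}
  ],
  "grip": 0.16
}}

```text
clock: 6.63
position: [0.5497, -0.1943, 0.0398]
tool_rot: [-0.903, 1.57, -2.408]
force: [-0.3, -1.0, -0.4]
grip_width: 0.036
```

```bash
python3 go.py .5367 -.1953 .036 3.8;  python3 -c "
from h import *
grab('wrist','pics/w9.png')"
```

```text
clk 6.6333 pos [ 0.5497 -0.1943  0.0398] yang 3.73 F [-0.32 -1.05 -0.39] w 0.036 xax [-0.001 -0.    -1.   ]
dxyz cm [ 0.38 -1.31  0.01] twist -0.001
```

View pics/w9.png

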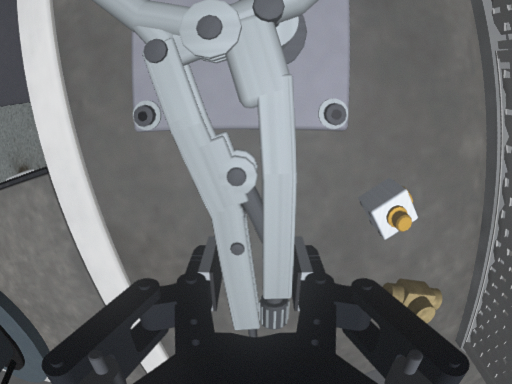

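Request:
{"fn": "arm_command", "kwargs": {
  "commands": [
    {"dx":-0.03,"dy":0.04,"dz":0.0,"twist":0.0},
    {"dx":-0.03,"dy":0.08,"dz":0.0,"twist":0.0},
    {"dx":-0.03,"dy":0.08,"dz":0.0,"twist":0.0}
  ],
  "grip": 0.2
}}

```text
clock: 6.93
position: [0.5504, -0.1943, 0.04]
tool_rot: [-1.099, 1.57, -2.604]
force: [-0.3, -0.1, -0.0]
grip_width: 0.0339
```

```bash
python3 go.py .5367 -.1953 .036 3.8;  python3 -c "
from h import *
grab('wrist','pics/w10.png')"
```

```text
clk 6.9333 pos [ 0.5504 -0.1943  0.04  ] yang 3.73 F [-0.26 -0.1  -0.01] w 0.0339 xax [-0.001 -0.    -1.   ]
dxyz cm [ 0.4  -1.37  0.01] twist -0.001
```

View pics/w10.png

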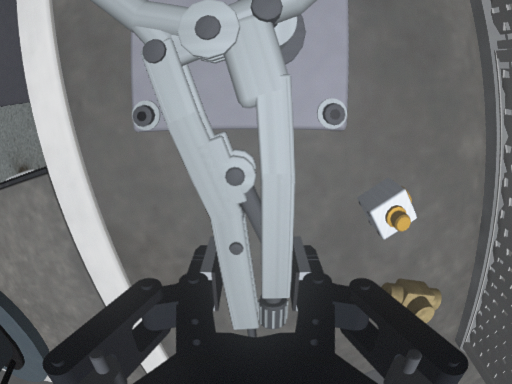

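Request:
{"fn": "arm_command", "kwargs": {
  "commands": [
    {"dx":0.0,"dy":0.0,"dz":0.0,"twist":0.0},
    {"dx":0.0,"dy":0.0,"dz":0.0,"twist":0.0},
    {"dx":0.0,"dy":0.0,"dz":0.0,"twist":0.0},
    {"dx":0.0,"dy":0.0,"dz":0.0,"twist":0.0}
  ],
  "grip": -0.4
}}

```text
clock: 7.32
position: [0.5504, -0.1943, 0.04]
tool_rot: [-1.137, 1.57, -2.643]
force: [0.4, -0.8, 0.1]
grip_width: 0.06
```

Request:
{"fn": "arm_command", "kwargs": {
  "commands": [
    {"dx":-1.0,"dy":0.0,"dz":0.0,"twist":0.0},
    {"dx":-2.5,"dy":0.0,"dz":0.0,"twist":0.0},
    {"dx":-4.0,"dy":0.0,"dz":0.0,"twist":0.0},
    {"dx":-5.5,"dy":0.0,"dz":0.0,"twist":0.0},
    {"dx":-7.0,"dy":0.0,"dz":0.0,"twist":0.0},
    {"dx":-8.0,"dy":0.0,"dz":0.0,"twist":0.0},
    {"dx":-8.5,"dy":0.0,"dz":0.0,"twist":0.0},
    {"dx":-8.7,"dy":0.0,"dz":0.0,"twist":0.0},
    {"dx":-8.7,"dy":0.0,"dz":0.0,"twist":0.0},
    {"dx":-8.7,"dy":0.0,"dz":0.0,"twist":0.0},
    {"dx":-8.7,"dy":0.0,"dz":0.0,"twist":0.0}
  ]
}}

```text
clock: 8.23
position: [0.5501, -0.1942, 0.1264]
tool_rot: [-1.488, 1.569, -2.994]
force: [-1.3, 0.2, -0.4]
grip_width: 0.0598
```

```bash
python3 go.py .5367 -.1953 .036 3.8;  python3 -c "
from h import *
print(imaging.camera_info('wrist'));im=grab('wrist','pics/w11.png');crop(im,(170,50,330,350),2,'pics/w11c.png'); grab('scene','pics/s11.png');grab('top','pics/t11.png')"
```

```text
clk 8.2333 pos [ 0.5501 -0.1942  0.1264] yang 3.73 F [-1.26  0.21 -0.39] w 0.0598 xax [-0.002 -0.    -1.   ]
dxyz cm [ 9.04 -1.33  0.02] twist -0.001
{'fx': 297.3186396354542, 'fy': 297.3186396354542, 'cx': 254.9924962529582, 'cy': 190.7142138491896, 'origin': array([ 0.54480656, -0.11128885,  0.26081519]), 'attitude': array([2.81532089e+00, 1.33932755e-03, 6.50607471e-02])}
```

View pics/w11.png

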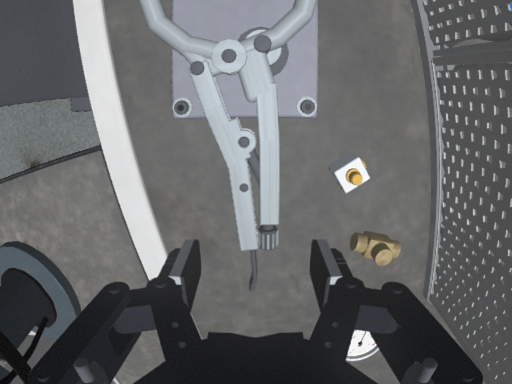

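View pics/w11c.png

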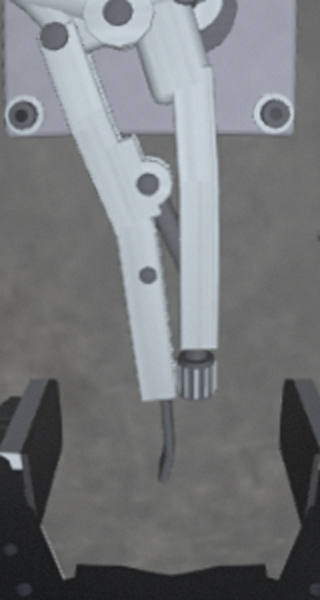

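Run:
```python
from h import *
c=imaging.camera_info('wrist')
th=np.radians(93.8); ex=np.array([np.cos(th),np.sin(th),0]); ey=np.array([-np.sin(th),np.cos(th),0]); o=np.array([.526,-.0877,0])
P=dict(pivot=(119,10,.062),tailStart=(166,402,.0595),tailMid=(170,440,.0595),tailEnd=(162,478,.0595),screwL=(178,397,.052),screwR=(215,397,.052),movEnd=(158,400,.06),fixOut=(217,340,.06),fixIn=(182,340,.06),movRivet=(148,275,.06))
for k,(u,v,z) in P.items():
    w=at('wrist',(170+u/2-.25,50+v/2-.25),z,c);d=w-o; print(k,w.round(4),'rig',(d@ex*1e3).round(1),(d@ey*1e3).round(1))
t=cv2.imread('pics/t11.png'); crop(t,(240,165,390,250),5,'pics/t11c.png')
```

```text
pivot [ 0.5262 -0.0861  0.062 ] rig 1.6 -0.3
tailStart [ 0.5506 -0.2289  0.0595] rig -142.5 -15.2
tailMid [ 0.5533 -0.2467  0.0595] rig -160.4 -16.7
tailEnd [ 0.5512 -0.2664  0.0595] rig -180.0 -13.3
screwL [ 0.5555 -0.2306  0.052 ] rig -144.5 -19.9
screwR [ 0.5704 -0.2297  0.052 ] rig -144.6 -34.8
movEnd [ 0.5474 -0.2279  0.06  ] rig -141.3 -12.1
fixOut [ 0.5678 -0.2009  0.06  ] rig -115.7 -34.2
fixIn [ 0.5548 -0.2017  0.06  ] rig -115.6 -21.2
movRivet [ 0.5409 -0.1772  0.06  ] rig -90.3 -9.0
```

View pics/t11c.png

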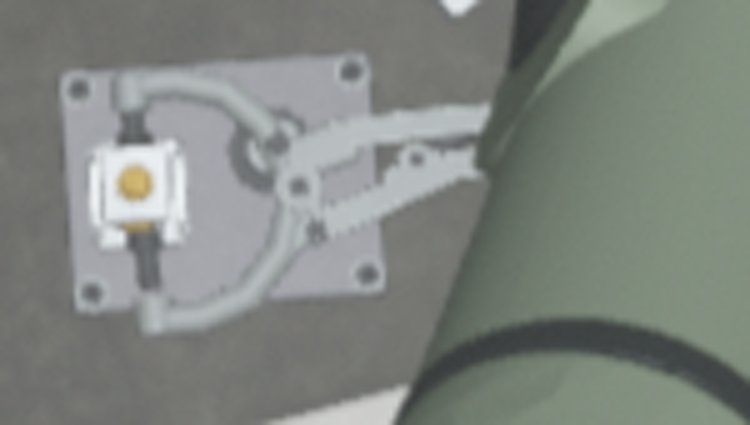

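```bash
python3 go.py .5204 -.2564 .030 3.8
```

```text
clk 8.3833 pos [ 0.5502 -0.1943  0.1266] yang 3.72 F [1.09 0.21 0.17] w 0.0602 xax [-0.001 -0.    -1.   ]
dxyz cm [ 9.66 -3.37  6.  ] twist -0.001
```

Request:
{"fn": "arm_command", "kwargs": {
  "commands": [
    {"dx":0.0,"dy":-0.5,"dz":1.0,"twist":0.0},
    {"dx":0.0,"dy":-1.5,"dz":2.6,"twist":0.0},
    {"dx":0.0,"dy":-2.5,"dz":4.4,"twist":0.0},
    {"dx":0.0,"dy":-3.2,"dz":5.6,"twist":0.0},
    {"dx":0.0,"dy":-3.4,"dz":6.0,"twist":0.0},
    {"dx":0.5,"dy":-3.4,"dz":6.0,"twist":0.0},
    {"dx":1.5,"dy":-3.4,"dz":6.0,"twist":0.0},
    {"dx":2.5,"dy":-3.4,"dz":6.0,"twist":0.0},
    {"dx":3.0,"dy":-3.4,"dz":6.0,"twist":0.0},
    {"dx":3.0,"dy":-3.4,"dz":6.0,"twist":0.0}
  ],
  "grip": -1
}}

```text
clock: 9.22
position: [0.5197, -0.2553, 0.0948]
tool_rot: [-1.818, 1.567, 2.96]
force: [0.0, 0.1, -0.3]
grip_width: 0.0854
```

```bash
python3 -c "
from h import *
print(imaging.camera_info('wrist'));im=grab('wrist','pics/w12.png');crop(im,(170,150,370,350),3,'pics/w12c.png')";python3 go.py .5204 -.2564 .030 3.8
```

```text
{'fx': 297.3186396354542, 'fy': 297.3186396354542, 'cx': 254.9924962529582, 'cy': 190.7142138491896, 'origin': array([ 0.51460868, -0.17251816,  0.22934005]), 'attitude': array([2.81637758, 0.00330678, 0.06607543])}
clk 9.2667 pos [ 0.5199 -0.2556  0.0956] yang 3.77 F [-0.32  0.04  0.04] w 0.0853 xax [-0.003  0.    -1.   ]
dxyz cm [6.56 0.06 0.08] twist -0.001
```

View pics/w12.png

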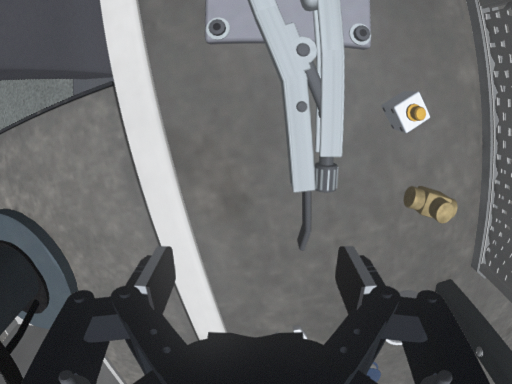

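Run:
```python
from h import *
c=imaging.camera_info('wrist')
th=np.radians(93.8); ex=np.array([np.cos(th),np.sin(th),0]); ey=np.array([-np.sin(th),np.cos(th),0]); o=np.array([.526,-.0877,0])
P=dict(rivet=(301.5,106,.06),tailStart=(307,193,.0595),tailMidIn=(310.5,222,.0595),tailMidOut=(303,222,.0595),tailEnd=(301,248,.0595),screwL=(316,189,.052),screwR=(337,189,.052),movEnd=(303,191,.06))
for k,(u,v,z) in P.items():
    w=at('wrist',(u,v),z,c);d=w-o; print(k,w.round(4),'rig',(d@ex*1e3).round(1),(d@ey*1e3).round(1))
```

```text
rivet [ 0.5412 -0.1777  0.06  ] rig -90.8 -9.2
tailStart [ 0.55   -0.2297  0.0595] rig -143.3 -14.6
tailMidIn [ 0.5548 -0.249   0.0595] rig -162.9 -18.1
tailMidOut [ 0.55   -0.2493  0.0595] rig -162.8 -13.2
tailEnd [ 0.5511 -0.2683  0.0595] rig -181.9 -13.1
screwL [ 0.5571 -0.2291  0.052 ] rig -143.2 -21.7
screwR [ 0.5711 -0.2282  0.052 ] rig -143.2 -35.7
movEnd [ 0.5473 -0.2284  0.06  ] rig -141.8 -11.9
```

Request:
{"fn": "arm_command", "kwargs": {
  "commands": [
    {"dx":0.5,"dy":0.05,"dz":0.1,"twist":0.0},
    {"dx":1.5,"dy":0.05,"dz":0.1,"twist":0.0},
    {"dx":2.6,"dy":0.05,"dz":0.1,"twist":0.0},
    {"dx":3.7,"dy":0.05,"dz":0.1,"twist":0.0},
    {"dx":4.8,"dy":0.05,"dz":0.1,"twist":0.0},
    {"dx":5.8,"dy":0.05,"dz":0.1,"twist":0.0},
    {"dx":6.3,"dy":0.05,"dz":0.1,"twist":0.0},
    {"dx":6.5,"dy":0.05,"dz":0.1,"twist":0.0},
    {"dx":6.5,"dy":0.05,"dz":0.1,"twist":0.0},
    {"dx":6.5,"dy":0.05,"dz":0.1,"twist":0.0}
  ]
}}

```text
clock: 10.1
position: [0.5205, -0.2567, 0.0308]
tool_rot: [-1.68, 1.568, 3.098]
force: [-0.2, 0.4, -0.6]
grip_width: 0.0855
```

```bash
python3 -c "
from h import *
im=grab('wrist','pics/w13.png')";python3 go.py .5204 -.2564 .030 3.8
```

```text
clk 10.15 pos [ 0.5206 -0.2568  0.0311] yang 3.76 F [ 0.32 -0.05 -0.09] w 0.0854 xax [-0.002 -0.    -1.   ]
dxyz cm [ 0.11 -0.02 -0.04] twist -0.001
```

View pics/w13.png

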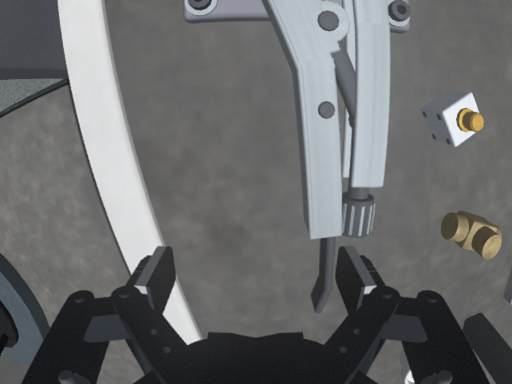

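Request:
{"fn": "arm_command", "kwargs": {
  "commands": [
    {"dx":0.0,"dy":-0.2,"dz":0.0,"twist":0.0},
    {"dx":0.0,"dy":-0.4,"dz":0.0,"twist":0.0},
    {"dx":0.0,"dy":-0.6,"dz":0.0,"twist":0.0},
    {"dx":0.0,"dy":-0.8,"dz":0.0,"twist":0.0},
    {"dx":0.0,"dy":-1.0,"dz":0.0,"twist":0.0},
    {"dx":0.0,"dy":-1.2,"dz":0.0,"twist":0.0},
    {"dx":0.0,"dy":-1.4,"dz":0.0,"twist":0.0}
  ]
}}

```text
clock: 10.73
position: [0.5066, -0.2579, 0.0312]
tool_rot: [-1.477, 1.569, -2.982]
force: [1.9, -1.1, -0.1]
grip_width: 0.0859
```

Request:
{"fn": "arm_command", "kwargs": {
  "commands": [
    {"dx":0.0,"dy":-0.2,"dz":0.0,"twist":0.0},
    {"dx":0.0,"dy":-0.4,"dz":0.0,"twist":0.0},
    {"dx":0.0,"dy":-0.6,"dz":0.0,"twist":0.0}
  ]
}}

```text
clock: 10.98
position: [0.5004, -0.2583, 0.0312]
tool_rot: [-1.431, 1.569, -2.937]
force: [0.3, 0.5, 0.0]
grip_width: 0.0854
```

```bash
python3 -c "
from h import *
im=grab('wrist','pics/w14.png')";python3 go.py .5204 -.2564 .030 3.8
```

```text
clk 11.0333 pos [ 0.5    -0.2584  0.0312] yang 3.74 F [ 0.71 -0.46  0.48] w 0.0852 xax [-0.002 -0.    -1.   ]
dxyz cm [ 0.11  2.05 -0.06] twist -0.001
```

View pics/w14.png

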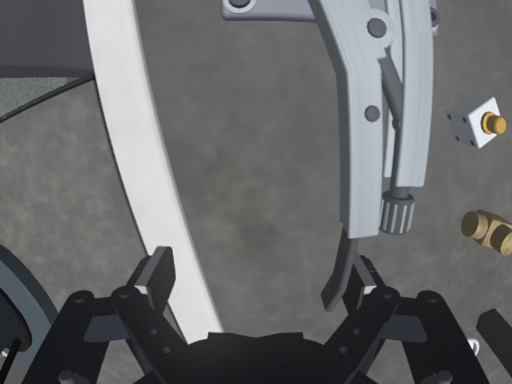

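Request:
{"fn": "arm_command", "kwargs": {
  "commands": [
    {"dx":0.0,"dy":-0.2,"dz":0.0,"twist":0.0},
    {"dx":0.0,"dy":-0.4,"dz":0.0,"twist":0.0},
    {"dx":0.0,"dy":-0.6,"dz":0.0,"twist":0.0}
  ]
}}

```text
clock: 11.28
position: [0.4937, -0.2587, 0.0312]
tool_rot: [-1.573, 1.568, -3.079]
force: [0.6, -0.4, 0.9]
grip_width: 0.0857
```

```bash
python3 -c "
from h import *
im=grab('wrist','pics/w15.png')";python3 go.py .5204 -.2564 .030 3.8
```

```text
clk 11.3333 pos [ 0.4933 -0.2588  0.0311] yang 3.73 F [ 0.62 -0.66  0.67] w 0.0854 xax [-0.003 -0.    -1.   ]
dxyz cm [ 0.11  2.72 -0.06] twist -0.001
```

View pics/w15.png

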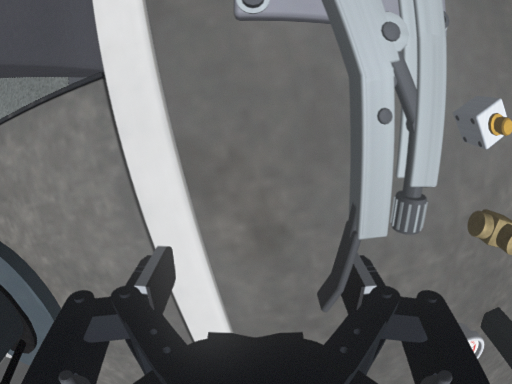

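Request:
{"fn": "arm_command", "kwargs": {
  "commands": [
    {"dx":0.0,"dy":-0.2,"dz":0.0,"twist":0.0},
    {"dx":0.0,"dy":-0.4,"dz":0.0,"twist":0.0},
    {"dx":0.0,"dy":-0.5,"dz":0.0,"twist":0.0}
  ]
}}

```text
clock: 11.58
position: [0.4879, -0.2591, 0.0311]
tool_rot: [-1.652, 1.568, 3.125]
force: [0.6, -0.7, 0.6]
grip_width: 0.0857
```

```bash
python3 -c "
from h import *
im=grab('wrist','pics/w16.png')";python3 go.py .5204 -.2564 .030 3.8
```

```text
clk 11.6333 pos [ 0.4878 -0.2591  0.0311] yang 3.72 F [ 0.87  0.24 -0.  ] w 0.0853 xax [-0.003  0.    -1.   ]
dxyz cm [ 0.1   3.27 -0.06] twist -0.001
```

View pics/w16.png

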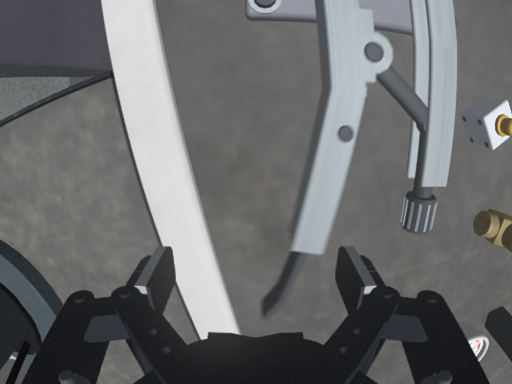

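Request:
{"fn": "arm_command", "kwargs": {
  "commands": [
    {"dx":-0.5,"dy":0.0,"dz":0.0,"twist":0.0},
    {"dx":-2.0,"dy":0.0,"dz":0.0,"twist":0.0},
    {"dx":-4.0,"dy":0.0,"dz":0.0,"twist":0.0},
    {"dx":-6.5,"dy":0.0,"dz":0.0,"twist":0.0},
    {"dx":-9.0,"dy":0.0,"dz":0.0,"twist":0.0},
    {"dx":-11.5,"dy":0.0,"dz":0.0,"twist":0.0},
    {"dx":-13.5,"dy":0.0,"dz":-0.5,"twist":0.0},
    {"dx":-14.5,"dy":0.5,"dz":-2.0,"twist":0.0},
    {"dx":-15.0,"dy":1.0,"dz":-4.0,"twist":0.0},
    {"dx":-15.0,"dy":1.0,"dz":-6.0,"twist":0.0},
    {"dx":-15.0,"dy":1.0,"dz":-7.0,"twist":0.0},
    {"dx":-15.0,"dy":1.0,"dz":-7.5,"twist":0.0}
  ]
}}

```text
clock: 12.63
position: [0.4934, -0.1822, 0.1813]
tool_rot: [-1.791, 1.568, 2.988]
force: [0.0, -0.6, 0.6]
grip_width: 0.085
```

Request:
{"fn": "arm_command", "kwargs": {
  "commands": [
    {"dx":0.0,"dy":0.0,"dz":0.0,"twist":0.0},
    {"dx":0.0,"dy":0.0,"dz":0.0,"twist":0.0},
    {"dx":0.0,"dy":0.0,"dz":0.0,"twist":0.0}
  ]
}}

```text
clock: 12.88
position: [0.4933, -0.1832, 0.1813]
tool_rot: [-1.659, 1.568, 3.119]
force: [-0.1, 0.2, 0.1]
grip_width: 0.0849
```

```bash
python3 go.py .52 -.009 .18 93.8; python3 -c "
from h import *
print(imaging.camera_info('wrist')); im=grab('wrist','pics/w17.png'); crop(im,(120,0,400,210),2.8,'pics/w17c.png');im=grab('scene','pics/s17.png'); crop(im,(200,165,340,270),5.5,'pics/s17c.png')"
```

```text
clk 12.8833 pos [ 0.4933 -0.1832  0.1813] yang 3.76 F [-0.13  0.19  0.11] w 0.0849 xax [-0.003  0.    -1.   ]
dxyz cm [  0.12   3.81 -17.21] twist -1.571
{'fx': 297.3186396354542, 'fy': 297.3186396354542, 'cx': 254.9924962529582, 'cy': 190.7142138491896, 'origin': array([ 0.488086  , -0.10037042,  0.31578221]), 'attitude': array([2.81572961, 0.0028342 , 0.06560352])}
```

View pics/w17.png

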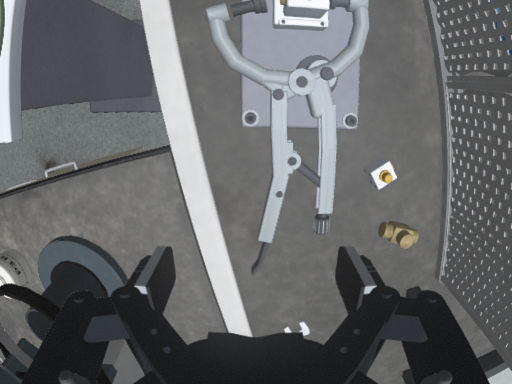

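View pics/s17c.png

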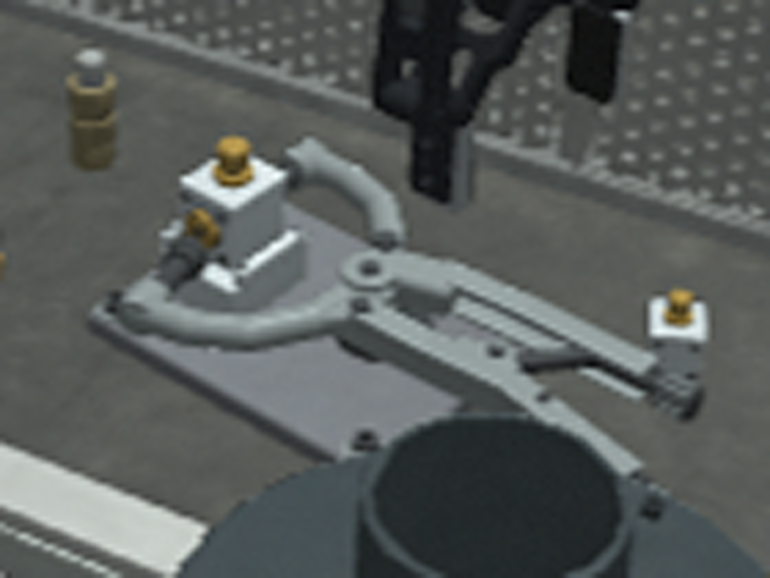

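```bash
python3 -c "
from h import *
print(np.round(sensors.observe()['qpos'],2)); im=grab('top','pics/t17.png'); crop(im,(240,165,390,250),5,'pics/t17c.png')"
```

```text
[-0.07  0.48  0.42  1.93 -0.26  0.79  0.56]
```

View pics/t17c.png

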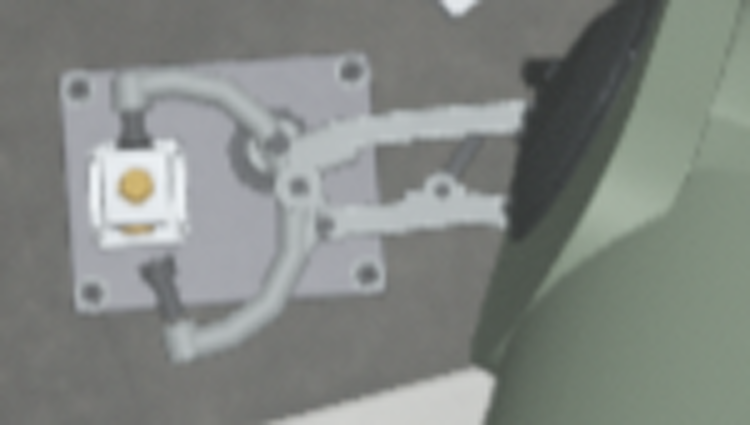

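View pics/w17c.png

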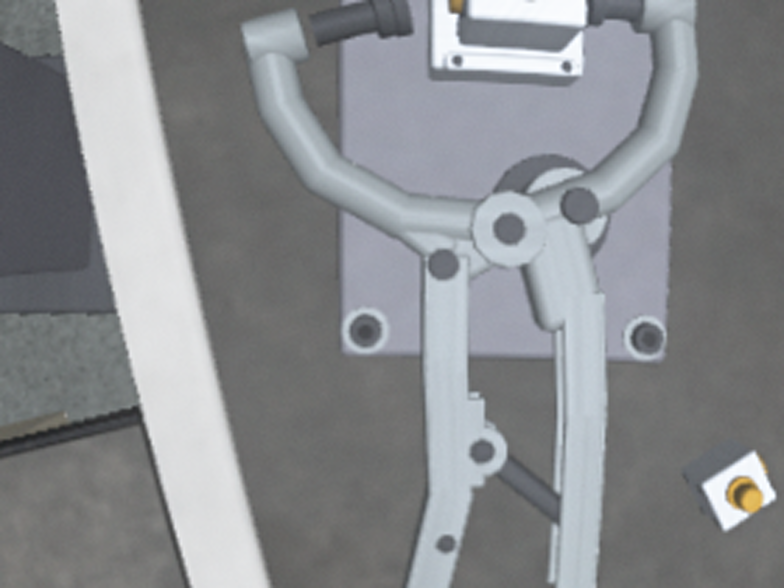

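```bash
python3 - <<'E'
from h import *
w=at('top',(240+136/5-.4,165+186/5-.4),.087); print(w)
th=np.radians(93.8); ex=np.array([np.cos(th),np.sin(th),0]); ey=np.array([-np.sin(th),np.cos(th),0]); o=np.array([.526,-.0877,0])
d=w-o; print(d@ex,d@ey)
# block top face corners in crop
for u,v in((104,148),(168,150),(172,222),(108,224)):
  w=at('top',(240+u/5-.4,165+v/5-.4),.07); d=w-o; print(w,d@ex,d@ey)
E
python3 go.py .524 -.008 .16 93.8
```

```text
[ 0.5245213  -0.00703768  0.087     ]
0.08058297612155438 -0.0038703576253090216
[0.54421322 0.0081231  0.07      ] 0.09440537157655264 -0.024523744655432674
[ 0.54314506 -0.02296798  0.07      ] 0.06345343843714274 -0.02139740855842744
[ 0.508142   -0.02470159  0.07      ] 0.06404342662843883 0.013643588120779926
[0.50727412 0.00630663 0.07      ] 0.09504098923110378 0.012454529534079712
clk 13.0333 pos [ 0.4932 -0.183   0.1812] yang 3.75 F [-0.14  0.03 -0.63] w 0.0855 xax [-0.003  0.    -1.   ]
dxyz cm [  2.12   4.22 -17.26] twist -1.572
```

Request:
{"fn": "arm_command", "kwargs": {
  "commands": [
    {"dx":0.0,"dy":0.3,"dz":-1.4,"twist":-0.11},
    {"dx":0.0,"dy":0.7,"dz":-2.8,"twist":-0.22},
    {"dx":0.0,"dy":1.0,"dz":-4.3,"twist":-0.33},
    {"dx":0.0,"dy":1.4,"dz":-5.7,"twist":-0.44},
    {"dx":0.0,"dy":1.8,"dz":-7.2,"twist":-0.55},
    {"dx":0.0,"dy":2.1,"dz":-8.6,"twist":-0.66},
    {"dx":0.0,"dy":2.5,"dz":-10.0,"twist":-0.77},
    {"dx":0.0,"dy":2.8,"dz":-11.5,"twist":-0.88},
    {"dx":0.0,"dy":3.2,"dz":-13.0,"twist":-0.99},
    {"dx":0.0,"dy":3.5,"dz":-14.5,"twist":-1.1},
    {"dx":0.0,"dy":3.9,"dz":-16.0,"twist":-1.21},
    {"dx":0.0,"dy":4.2,"dz":-17.2,"twist":-1.32}
  ],
  "grip": -0.2,
  "squeeze": 30
}}

```text
clock: 14.03
position: [0.5241, -0.008, 0.1811]
tool_rot: [-3.069, 1.567, 3.034]
force: [0.5, -0.2, -0.3]
grip_width: 0.0513
```

```bash
python3 go.py .5253 -.0088 .13 93.8
```

```text
clk 14.0333 pos [ 0.5241 -0.008   0.1811] yang 79.69 F [ 0.52 -0.17 -0.26] w 0.0513 xax [-0.003  0.    -1.   ]
dxyz cm [ 5.11 -0.06  0.15] twist -0.246
```

Request:
{"fn": "arm_command", "kwargs": {
  "commands": [
    {"dx":0.5,"dy":-0.05,"dz":0.1,"twist":-0.08},
    {"dx":1.5,"dy":-0.05,"dz":0.1,"twist":-0.16},
    {"dx":2.8,"dy":-0.05,"dz":0.1,"twist":-0.22},
    {"dx":4.0,"dy":-0.05,"dz":0.1,"twist":-0.25},
    {"dx":4.8,"dy":-0.05,"dz":0.1,"twist":-0.25},
    {"dx":5.1,"dy":-0.05,"dz":0.1,"twist":-0.25},
    {"dx":5.1,"dy":-0.05,"dz":0.1,"twist":-0.25},
    {"dx":5.1,"dy":-0.05,"dz":0.1,"twist":-0.25}
  ]
}}

```text
clock: 14.7
position: [0.525, -0.0087, 0.1304]
tool_rot: [2.983, 1.568, 3.052]
force: [-0.3, 0.4, 0.9]
grip_width: 0.0513
```

```bash
python3 go.py .5253 -.0088 .052 93.8; python3 -c "
from h import *
print(imaging.camera_info('wrist')); im=grab('wrist','pics/w18.png');im=grab('scene','pics/s18.png'); crop(im,(190,125,310,245),5,'pics/s18c.png')"
```

```text
clk 14.7 pos [ 0.525  -0.0087  0.1304] yang 93.95 F [-0.25  0.38  0.92] w 0.0513 xax [-0.003  0.    -1.   ]
dxyz cm [ 7.84 -0.01  0.05] twist 0.003
{'fx': 297.3186396354542, 'fy': 297.3186396354542, 'cx': 254.9924962529582, 'cy': 190.7142138491896, 'origin': array([ 0.44277841, -0.01414579,  0.2651306 ]), 'attitude': array([ 2.81736210e+00, -1.21821141e-03,  1.63963693e+00])}
```

View pics/w18.png

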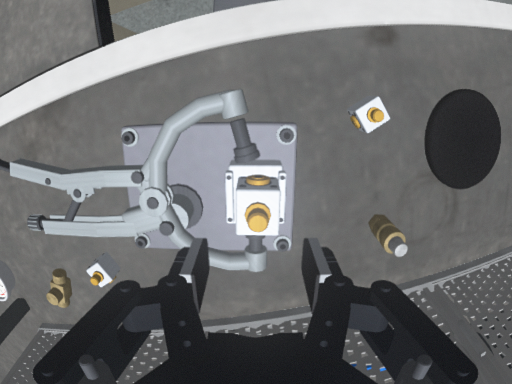

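View pics/s18c.png

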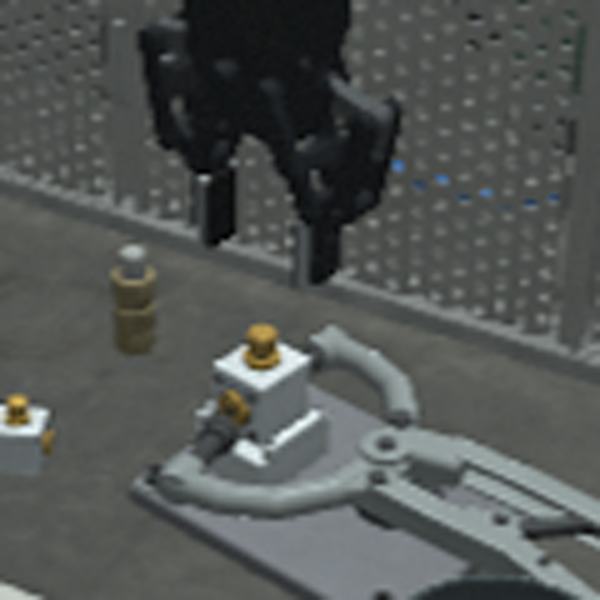

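Run:
```python
from h import *
c=imaging.camera_info('wrist')
print(at('wrist',(257.5,212),.087,c))
im=cv2.imread('pics/w18.png'); crop(im,(215,150,300,265),6,'pics/w18c.png')
```

```text
[ 0.51721534 -0.00704753  0.087     ]
```

View pics/w18c.png

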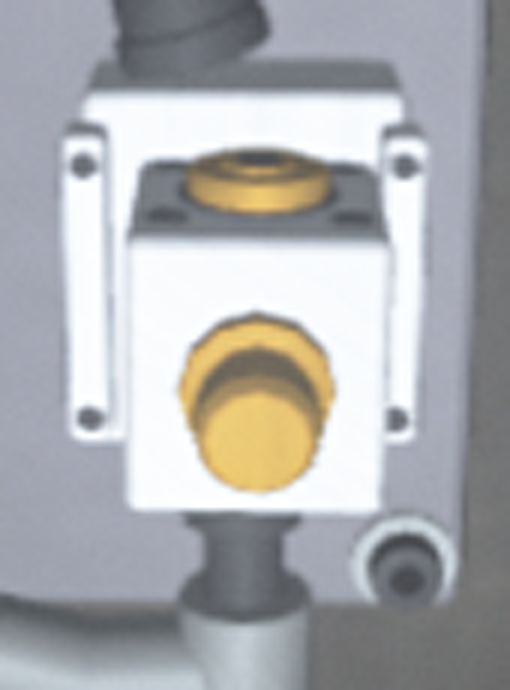

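Run:
```python
from h import *
c=imaging.camera_info('wrist')
f=lambda u,v:(215+u/6-.42,150+v/6-.42)
print('stub',at('wrist',f(258,440),.087,c))
L=[at('wrist',f(*q),.07,c) for q in((130,235),(388,237),(382,512),(130,510))]
for l in L: print(l)
print(np.mean(L,0)); print('strips',at('wrist',f(85,290),.042,c),at('wrist',f(400,290),.042,c))
```

```text
stub [ 0.5250099  -0.00642797  0.087     ]
[ 0.50793833 -0.02232098  0.07      ]
[0.50612487 0.00743537 0.07      ]
[0.54160135 0.01022277 0.07      ]
[ 0.54342541 -0.02067198  0.07      ]
[ 0.52477249 -0.0063337   0.07      ]
strips [ 0.52540804 -0.02913968  0.042     ] [0.52250898 0.0128403  0.042     ]
```

Request:
{"fn": "arm_command", "kwargs": {
  "commands": [
    {"dx":0.6,"dy":0.1,"dz":0.0,"twist":0.0},
    {"dx":1.8,"dy":0.17,"dz":0.0,"twist":0.0},
    {"dx":3.0,"dy":0.17,"dz":0.0,"twist":0.0},
    {"dx":4.2,"dy":0.17,"dz":0.0,"twist":0.0},
    {"dx":5.4,"dy":0.17,"dz":0.0,"twist":0.0},
    {"dx":6.6,"dy":0.17,"dz":0.0,"twist":0.0},
    {"dx":7.4,"dy":0.17,"dz":0.0,"twist":0.0},
    {"dx":7.8,"dy":0.17,"dz":0.0,"twist":0.0},
    {"dx":7.8,"dy":0.17,"dz":0.0,"twist":0.0},
    {"dx":7.8,"dy":0.17,"dz":0.0,"twist":0.0}
  ]
}}

```text
clock: 15.63
position: [0.525, -0.0069, 0.0529]
tool_rot: [2.934, 1.568, 3.003]
force: [-0.2, -0.8, -0.2]
grip_width: 0.0514
```

```bash
python3 go.py .525 -.007 .052 93.8; python3 -c "
from h import *
im=grab('wrist','pics/w19.png');im=grab('scene','pics/s19.png'); crop(im,(190,125,310,245),5,'pics/s19c.png')"
```

```text
clk 15.6333 pos [ 0.525  -0.0069  0.0529] yang 93.98 F [-0.21 -0.84 -0.23] w 0.0514 xax [-0.002  0.    -1.   ]
dxyz cm [ 0.09 -0.01 -0.  ] twist 0.003
```

View pics/w19.png

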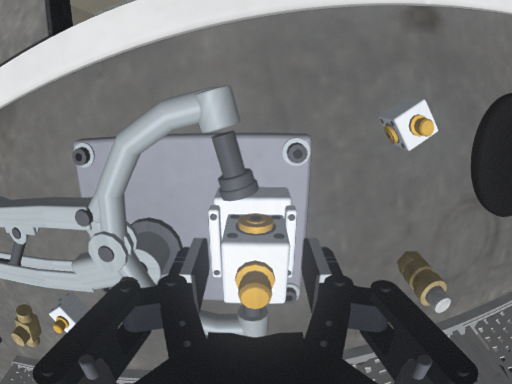

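View pics/s19c.png

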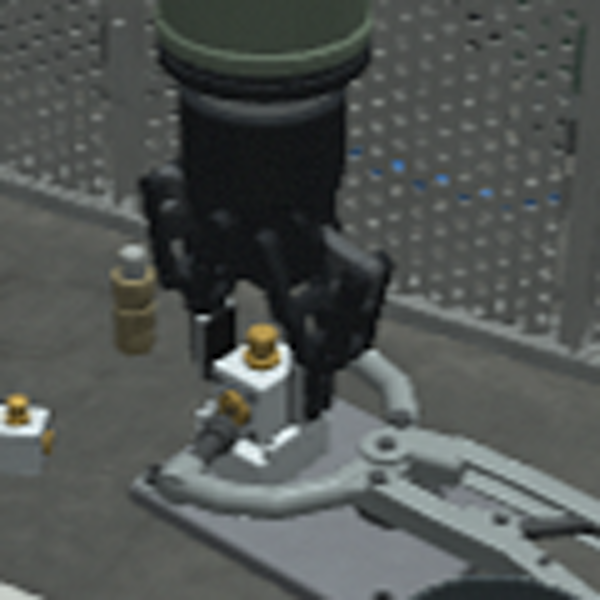

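Request:
{"fn": "arm_command", "kwargs": {
  "commands": [
    {"dx":0.0,"dy":0.0,"dz":0.0,"twist":0.0},
    {"dx":0.0,"dy":0.0,"dz":0.0,"twist":0.0},
    {"dx":0.0,"dy":0.0,"dz":0.0,"twist":0.0},
    {"dx":0.0,"dy":0.0,"dz":0.0,"twist":0.0}
  ],
  "grip": 0.15
}}

```text
clock: 16.07
position: [0.5254, -0.0069, 0.0535]
tool_rot: [2.705, 1.57, 2.775]
force: [0.4, 1.4, 1.3]
grip_width: 0.0366
```

Request:
{"fn": "arm_command", "kwargs": {
  "commands": [
    {"dx":0.0,"dy":0.0,"dz":0.0,"twist":0.0},
    {"dx":0.0,"dy":0.0,"dz":0.0,"twist":0.0},
    {"dx":0.0,"dy":0.0,"dz":0.0,"twist":0.0},
    {"dx":0.0,"dy":0.0,"dz":0.0,"twist":0.0}
  ],
  "grip": 0.45,
  "squeeze": 35
}}

```text
clock: 16.4
position: [0.5254, -0.0069, 0.0536]
tool_rot: [2.725, 1.57, 2.794]
force: [-1.7, -0.4, 5.2]
grip_width: 0.0314
```

Request:
{"fn": "arm_command", "kwargs": {
  "commands": [
    {"dx":-0.3,"dy":0.0,"dz":0.0,"twist":0.0},
    {"dx":-0.8,"dy":0.0,"dz":0.0,"twist":0.0},
    {"dx":-1.5,"dy":0.0,"dz":0.0,"twist":0.0},
    {"dx":-2.5,"dy":0.0,"dz":0.0,"twist":0.0},
    {"dx":-3.5,"dy":0.0,"dz":0.0,"twist":0.0},
    {"dx":-5.0,"dy":0.0,"dz":0.0,"twist":0.0},
    {"dx":-6.5,"dy":0.0,"dz":0.0,"twist":0.0},
    {"dx":-8.0,"dy":0.0,"dz":0.0,"twist":0.0},
    {"dx":-9.0,"dy":0.0,"dz":0.0,"twist":0.0},
    {"dx":-9.5,"dy":0.0,"dz":0.0,"twist":0.0},
    {"dx":-9.5,"dy":0.0,"dz":0.0,"twist":0.0},
    {"dx":-9.5,"dy":0.0,"dz":0.0,"twist":0.0}
  ]
}}

```text
clock: 17.4
position: [0.5254, -0.0069, 0.1485]
tool_rot: [2.679, 1.57, 2.749]
force: [0.6, 0.3, -3.0]
grip_width: 0.0316
```

```bash
python3 -c "
from h import *
im=grab('wrist','pics/w20.png');im=grab('scene','pics/s20.png'); crop(im,(190,105,310,225),5,'pics/s20c.png');t=grab('top','pics/t20.png'); crop(t,(100,150,400,270),2.6,'pics/t20c.png')"
 python3 go.py .4562 .2062 .13 93.8
```

```text
clk 17.55 pos [ 0.5251 -0.0069  0.1479] yang 93.98 F [-0.36  0.36 -1.91] w 0.0315 xax [-0.002  0.    -1.   ]
dxyz cm [ 1.82 21.73 -5.39] twist 0.003
```

View pics/w20.png

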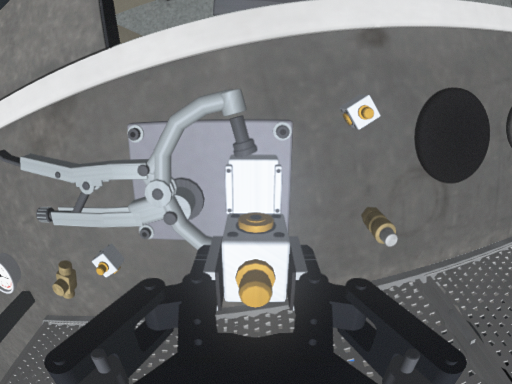

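View pics/s20c.png

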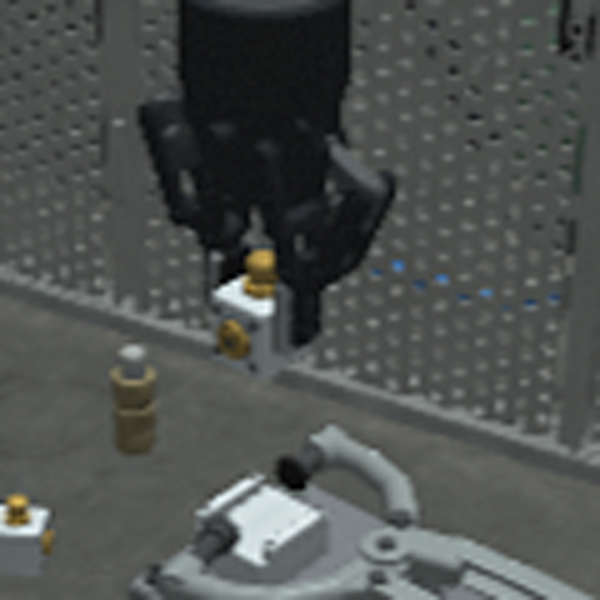

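View pics/t20c.png

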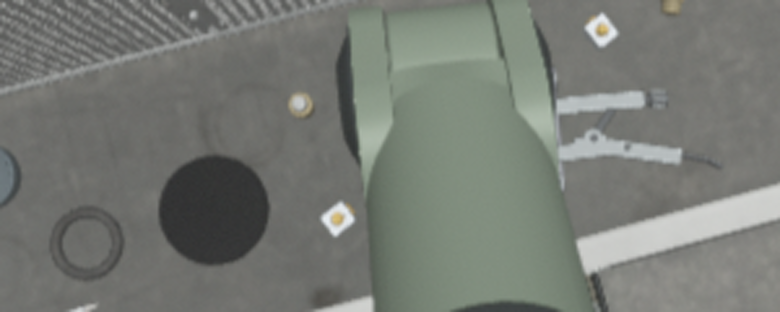

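Request:
{"fn": "arm_command", "kwargs": {
  "commands": [
    {"dx":0.0,"dy":0.8,"dz":-0.2,"twist":0.0},
    {"dx":0.0,"dy":2.4,"dz":-0.6,"twist":0.0},
    {"dx":0.0,"dy":4.6,"dz":-1.1,"twist":0.0},
    {"dx":0.0,"dy":7.0,"dz":-1.7,"twist":0.0},
    {"dx":0.0,"dy":9.6,"dz":-2.4,"twist":0.0},
    {"dx":0.0,"dy":12.2,"dz":-3.0,"twist":0.0},
    {"dx":0.0,"dy":14.8,"dz":-3.7,"twist":0.0},
    {"dx":0.0,"dy":17.2,"dz":-4.3,"twist":0.0},
    {"dx":0.0,"dy":19.4,"dz":-4.8,"twist":0.0},
    {"dx":0.0,"dy":20.9,"dz":-5.2,"twist":0.0},
    {"dx":0.0,"dy":21.7,"dz":-5.4,"twist":0.0},
    {"dx":0.0,"dy":21.7,"dz":-5.4,"twist":0.0}
  ]
}}

```text
clock: 18.55
position: [0.4552, 0.2076, 0.1478]
tool_rot: [2.878, 1.568, 2.95]
force: [0.4, 0.4, -2.1]
grip_width: 0.0314
```

```bash
python3 -c "
from h import *
print(imaging.camera_info('wrist'));im=grab('wrist','pics/w21.png');im=grab('scene','pics/s21.png'); crop(im,(110,85,250,225),5,'pics/s21c.png')
print(np.round(sensors.observe()['qpos'],2))"
 python3 go.py .4562 .2062 .0376 93.8
```

```text
{'fx': 297.3186396354542, 'fy': 297.3186396354542, 'cx': 254.9924962529582, 'cy': 190.7142138491896, 'origin': array([0.37297639, 0.20189745, 0.28254104]), 'attitude': array([ 2.81725990e+00, -1.55724934e-03,  1.64286769e+00])}
[-0.51  0.46 -0.03  2.01  0.02  0.68  1.08]
clk 18.65 pos [0.4562 0.2052 0.1479] yang 93.97 F [-0.79 -0.3  -1.9 ] w 0.0309 xax [-0.003 -0.    -1.   ]
dxyz cm [11.03  0.1   0.04] twist 0.003
```

View pics/w21.png

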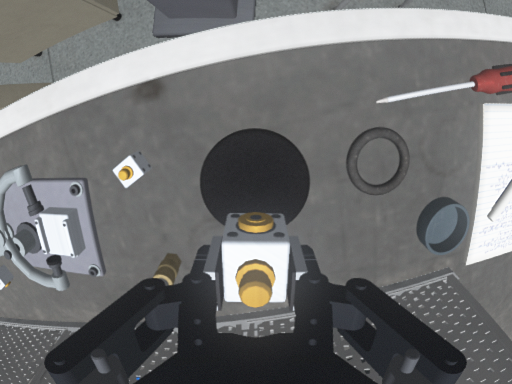

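View pics/s21c.png

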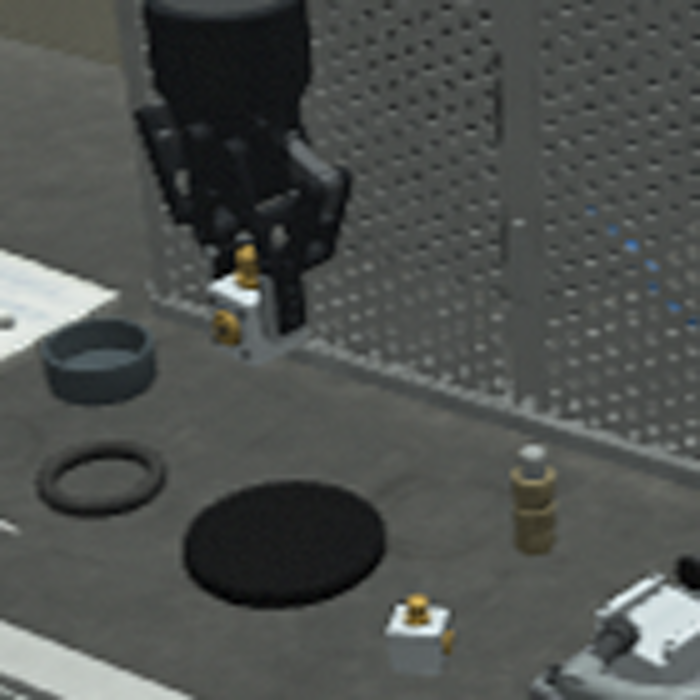

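```bash
python3 -c "
from h import *
c=imaging.camera_info('wrist')
for uv in((200.5,182),(309.5,182),(255,129)): print(at('wrist',uv,.014,c))"
```

```text
[0.45886359 0.15374337 0.014     ]
[0.45168321 0.25757392 0.014     ]
[0.40536146 0.20218982 0.014     ]
```

Request:
{"fn": "arm_command", "kwargs": {
  "commands": [
    {"dx":0.5,"dy":0.1,"dz":0.0,"twist":0.0},
    {"dx":1.5,"dy":0.1,"dz":0.0,"twist":0.0},
    {"dx":3.0,"dy":0.1,"dz":0.0,"twist":0.0},
    {"dx":4.5,"dy":0.1,"dz":0.0,"twist":0.0},
    {"dx":6.0,"dy":0.1,"dz":0.0,"twist":0.0},
    {"dx":7.5,"dy":0.1,"dz":0.0,"twist":0.0},
    {"dx":9.0,"dy":0.1,"dz":0.0,"twist":0.0},
    {"dx":10.0,"dy":0.1,"dz":0.0,"twist":0.0},
    {"dx":10.6,"dy":0.1,"dz":0.0,"twist":0.0},
    {"dx":10.9,"dy":0.1,"dz":0.0,"twist":0.0},
    {"dx":11.0,"dy":0.1,"dz":0.0,"twist":0.0},
    {"dx":11.0,"dy":0.1,"dz":0.0,"twist":0.0}
  ]
}}

```text
clock: 19.65
position: [0.456, 0.2061, 0.0381]
tool_rot: [3.137, 1.568, -3.077]
force: [0.2, -0.1, -1.6]
grip_width: 0.031
```

Pad centre agrees (~0.456, 0.206). Lower gently to contact.

Request:
{"fn": "arm_command", "kwargs": {
  "commands": [
    {"dx":0.1,"dy":0.0,"dz":0.0,"twist":0.0},
    {"dx":0.2,"dy":0.0,"dz":0.0,"twist":0.0},
    {"dx":0.3,"dy":0.0,"dz":0.0,"twist":0.0},
    {"dx":0.3,"dy":0.0,"dz":0.0,"twist":0.0}
  ]
}}

```text
clock: 19.98
position: [0.456, 0.2062, 0.0352]
tool_rot: [3.084, 1.569, -3.13]
force: [-0.6, 0.8, -2.4]
grip_width: 0.0314
```

```bash
python3 -c "
from h import *
im=grab('wrist','pics/w22.png');im=grab('scene','pics/s22.png'); crop(im,(110,105,250,245),5,'pics/s22c.png')"
 python3 go.py .4562 .2062 .0336 93.8
```

```text
clk 20.0833 pos [0.456  0.2061 0.0352] yang 93.96 F [-0.36 -0.24 -2.11] w 0.0316 xax [-0.002 -0.    -1.   ]
dxyz cm [0.16 0.   0.02] twist 0.003
```

View pics/s22c.png

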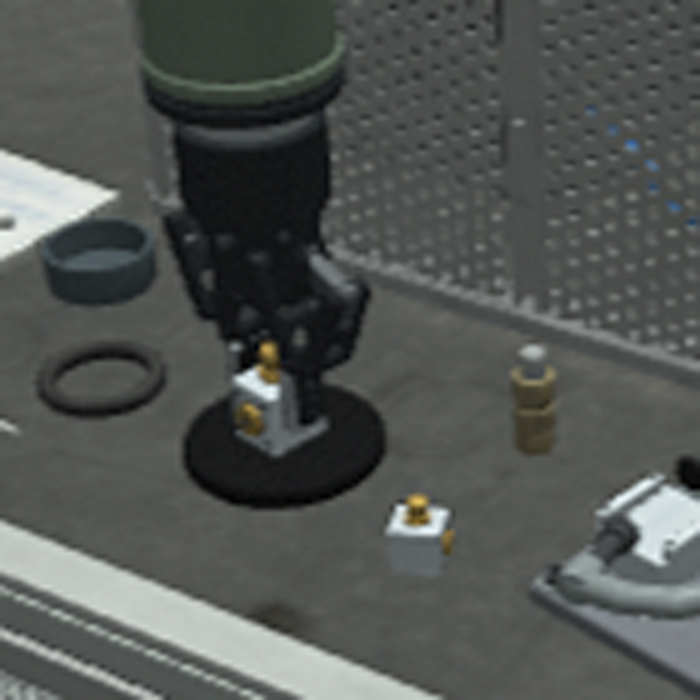

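Request:
{"fn": "arm_command", "kwargs": {
  "commands": [
    {"dx":0.05,"dy":0.0,"dz":0.0,"twist":0.0},
    {"dx":0.1,"dy":0.0,"dz":0.0,"twist":0.0},
    {"dx":0.15,"dy":0.0,"dz":0.0,"twist":0.0},
    {"dx":0.15,"dy":0.0,"dz":0.0,"twist":0.0}
  ]
}}

```text
clock: 20.42
position: [0.456, 0.2061, 0.0336]
tool_rot: [3.127, 1.568, -3.087]
force: [-0.6, 0.2, -1.5]
grip_width: 0.0312
```

Request:
{"fn": "arm_command", "kwargs": {
  "commands": [
    {"dx":0.05,"dy":0.0,"dz":0.0,"twist":0.0},
    {"dx":0.1,"dy":0.0,"dz":0.0,"twist":0.0},
    {"dx":0.1,"dy":0.0,"dz":0.0,"twist":0.0}
  ]
}}

```text
clock: 20.67
position: [0.456, 0.2061, 0.0334]
tool_rot: [3.078, 1.569, -3.136]
force: [-6.1, -2.8, 20.6]
grip_width: 0.0315
```

Request:
{"fn": "arm_command", "kwargs": {
  "commands": [
    {"dx":0.0,"dy":0.0,"dz":0.0,"twist":0.0},
    {"dx":-0.02,"dy":0.0,"dz":0.0,"twist":0.0},
    {"dx":-0.02,"dy":0.0,"dz":0.0,"twist":0.0}
  ]
}}

```text
clock: 20.92
position: [0.456, 0.2062, 0.0336]
tool_rot: [3.065, 1.569, 3.134]
force: [1.3, -0.4, -2.0]
grip_width: 0.0316
```

Request:
{"fn": "arm_command", "kwargs": {
  "commands": [
    {"dx":0.0,"dy":0.0,"dz":0.0,"twist":0.0},
    {"dx":0.0,"dy":0.0,"dz":0.0,"twist":0.0},
    {"dx":0.0,"dy":0.0,"dz":0.0,"twist":0.0},
    {"dx":0.0,"dy":0.0,"dz":0.0,"twist":0.0}
  ],
  "grip": 0.15
}}

```text
clock: 21.25
position: [0.4561, 0.2062, 0.0335]
tool_rot: [3.074, 1.569, -3.14]
force: [-0.3, 0.9, 0.2]
grip_width: 0.0364
```

Request:
{"fn": "arm_command", "kwargs": {
  "commands": [
    {"dx":0.0,"dy":0.0,"dz":0.0,"twist":0.0},
    {"dx":0.0,"dy":0.0,"dz":0.0,"twist":0.0},
    {"dx":0.0,"dy":0.0,"dz":0.0,"twist":0.0},
    {"dx":0.0,"dy":0.0,"dz":0.0,"twist":0.0}
  ],
  "grip": -0.4
}}

```text
clock: 21.58
position: [0.4561, 0.2062, 0.0335]
tool_rot: [3.064, 1.569, 3.133]
force: [0.1, 0.5, -0.5]
grip_width: 0.0598
```

```bash
python3 -c "
from h import *
im=grab('wrist','pics/w23.png')"
 python3 go.py .4562 .2062 .0336 93.8
```

```text
clk 21.6333 pos [0.4561 0.2062 0.0335] yang 93.95 F [ 0.39 -0.62  0.11] w 0.0598 xax [-0.002  0.    -1.   ]
dxyz cm [-0.01  0.    0.01] twist 0.003
```

View pics/w23.png

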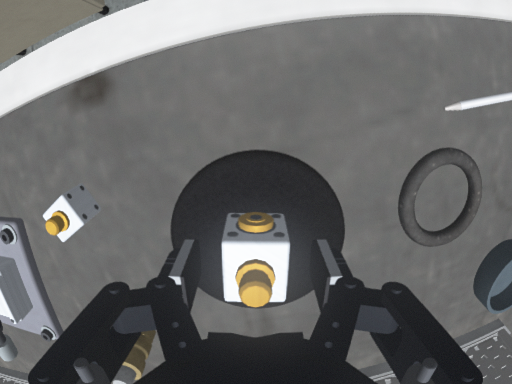

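Request:
{"fn": "arm_command", "kwargs": {
  "commands": [
    {"dx":-0.5,"dy":0.0,"dz":0.0,"twist":0.0},
    {"dx":-1.5,"dy":0.0,"dz":0.0,"twist":0.0},
    {"dx":-3.0,"dy":0.0,"dz":0.0,"twist":0.0},
    {"dx":-5.0,"dy":0.0,"dz":0.0,"twist":0.0},
    {"dx":-7.0,"dy":0.0,"dz":0.0,"twist":0.0},
    {"dx":-9.0,"dy":0.0,"dz":0.0,"twist":0.0},
    {"dx":-11.0,"dy":0.0,"dz":0.0,"twist":0.0},
    {"dx":-13.0,"dy":0.0,"dz":0.0,"twist":0.0},
    {"dx":-14.5,"dy":0.0,"dz":0.0,"twist":0.0},
    {"dx":-15.0,"dy":0.0,"dz":0.0,"twist":0.0},
    {"dx":-15.0,"dy":0.0,"dz":0.0,"twist":0.0},
    {"dx":-15.0,"dy":0.0,"dz":0.0,"twist":0.0}
  ]
}}

```text
clock: 22.63
position: [0.4562, 0.2061, 0.1835]
tool_rot: [2.982, 1.569, 3.051]
force: [0.0, -0.5, 0.0]
grip_width: 0.0594
```

```bash
python3 -c "
from h import *
im=grab('wrist','pics/w24.png');s=grab('scene','pics/s24.png'); crop(s,(110,125,350,275),3.3,'pics/s24c.png'); crop(im,(190,110,320,300),3,'pics/w24c.png')"
 python3 go.py .4562 .2062 .0336 93.8
```

```text
clk 22.7333 pos [0.456  0.2059 0.1828] yang 93.95 F [-0.47  0.11  0.06] w 0.0596 xax [-0.003 -0.001 -1.   ]
dxyz cm [14.92  0.03  0.07] twist 0.003
```

View pics/s24c.png

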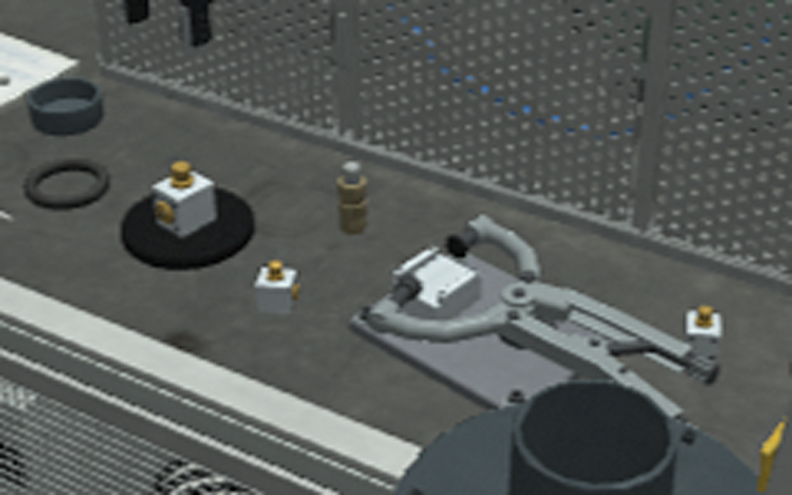

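View pics/w24c.png

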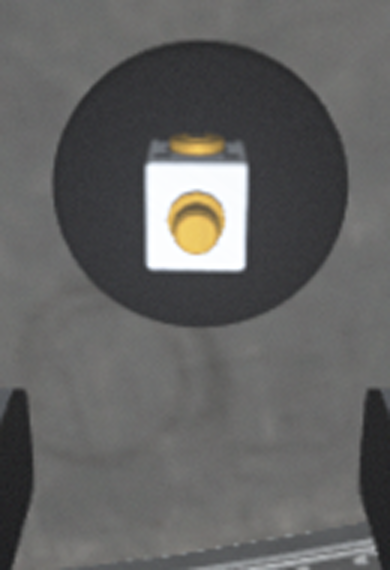

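```bash
python3 -c "
from h import *
print(order.job_done()); print(sensors.observe()['clock'])"
```

```text
the job is handed in; nothing more can be done
None
the job is handed in; nothing more can be done
```

I finished the job and handed it in at about 22.7 s of the 72 s allowed; no verdict was reported.

- **Locking:** I squeezed the handles together in small steps at 20 N, moving the gripper across with them, until they snapped over centre. They stayed shut on their own for about 3–4 s after I let go, and the picture showed the jaws closed on the plug.
- **Opening and placing:** I pushed the release tail outward until the pliers sprang open. I then gripped the fitting across its x faces, lifted it straight out and set it on the black pad.

**Last checks:** the pictures showed the fitting upright near the middle of the pad. The plug flange was against the block and the handles were open. The ring, coupler and look-alikes looked undisturbed, though the tee was not in the final view. The gripper was clear, about 15 cm above where it had released the fitting. I judged the plug position and uprightness by eye only.

**What disagreed:**
- One early wrist picture disagreed with the other two cameras by about 7 mm, probably because the arm was still settling. I measured again from a settled view, which agreed.
- The last step of setting the fitting down pressed to about 20 N, so I backed off before opening the fingers.
- While I was squeezing, the tool's vertical force reached 11 N because the pads move forward as they close. I raised the tool slightly to relieve it.

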